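# Make up two remedy kits from the bench stock

## Robot

A 6-joint arm with a two-finger parallel gripper is mounted at the origin on a cart in front of the work surface, level with it; the furniture and walls round the work are solid. World frame = base frame: x ahead of the robot, y to its left, z up, the work surface at z = 0. Lengths are in m, angles in degrees, forces in N, time in s.
With the tool pointing down it reaches from about 0.3 to 1 m from the base axis. Payload 5.1 kg.
Tool frame: the origin (TCP) lies between the finger pads; the fingertips stand 14 mm ahead of it and the grasp point (between the pads) lies 5 mm behind it (bot.tip_reach is the distance from the TCP to the fingertips, in m); y points along the fingers, z is the direction in which the jaws open and shut, and the axes are right-handed (so a half turn about y gives the same grasp; the last joint's range is limited). The gripper opens to 95 mm and grips with 3 to 60 N. Pads are 20 mm wide; open, the fingers measure 119 mm over their backs; the gripper's body (75 mm by 180 mm) begins 59 mm behind the grasp point.
Start: joints at [-80.248, 7.093, 94.555, -0, 78.352, -4.733], TCP at [0.163, -0.629, 0.207] pointing down, gripper open.
Joint ranges: [-149.61, 149.61], [-58.7, 133.49], [1.44, 155.28], [-77.14, 257.14], [18.33, 153.61], [-166.67, 166.67]. Speed limits (degrees/s): [147.25, 147.25, 180, 180, 180, 180].

## Interface

Orientations are given as [roll, pitch, yaw] about the fixed x, y, z axes, in that order (R = Rz(yaw) Ry(pitch) Rx(roll)).
In Python, from bench import bot, eyes, workorder, finder gives the robot as it stands. The module is installed in compiled form; this text tells all that it offers.
- The arm moves only by the tool step_arm, never from a script. Its argument "moves" is a list of rows, each a list of 7 numbers: the shift along the tool's x, y, z in mm, then the turn, a rotation vector about the tool's x, y, z in degrees, then the opening, from 0 (shut) to 1 (fully open). In form: [[x, y, z, rx, ry, rz, claw], ...]. A call has 1 to 8 rows; each row is the pose to reach, as a shift and turn from the pose measured when the call began, along the tool's axes at that moment; what a row does not reach only later rows make up. A row lasts 1/10 s, in which the tool goes at most 50 mm and 8.59 degrees, less where a joint would pass 70% of its speed; a pose out of reach is approached as far as the arm can. A call with a gripper value outside its range is refused whole. The fingers move at their own pace and stop on an object; "force" is the grip in N (left out, the last holds). Time passes only in rows, so rows that repeat a pose let the fingers close. It gives the time, the measured TCP pose, the force and the opening at its end, in the units of the state.
- bot.observe(): the state, without advancing time (a new reading comes with each control period).
- eyes.camera(name): name is "scene" or "top" or "wrist"; returns the picture (480x640x3 uint8, blue, green, red); there is no depth.
- eyes.camera_info(name): a dict with "mtx" (3x3 intrinsics, pixels), "R" (3x3) and "t" (3): a world point X has camera coordinates R X + t. Camera axes: x right, y down, z forward; pixel columns grow to the right and rows downward; lengths in m; the calibration is good to about 2 mm. A picture is of the moment at which its call begins: read the wrist's pose just before it. camera_info takes no time and is no camera call; for the wrist camera it gives the pose at the moment of the call.
- workorder.finish_job(): hands the job in, once; it reports no verdict.
Trained networks look in the newest picture that a camera, given by its name, has taken for a name from the list of things; names that differ only in an ending like _2 or _b are one class to them, and where a whole thing is asked for, a point or a joint stands for the part that bears it (a point fixed in the world has none). Each returns a list of dicts, best first, with "p" (0 to 1); they miss things now and then, are a little off and sometimes report something else, mostly with a low value. They report only what shows in the picture. A call takes as long as a camera call. They do not tell look-alikes from the thing itself.
- finder.recognise(name, camera): "centre" ([x, y, z] in m, in the coordinates of the camera as it stood for that picture, good to about 4 mm: the middle of the surface that is visible of it).
- finder.spot_point(name, camera): "centre" ([x, y, z] in m, in the coordinates of the camera as it stood for that picture, good to about 4 mm: a listed point, or the origin of a listed thing).
The state is a dict: "time_s": time; "joint_positions": joint angles; "joint_vel": joint speeds; "effort": joint torques, N m; "position": TCP position; "eef_rot": TCP orientation; "wrist_force": force on the tool from outside, world axes, zero at the start; "moment": the same for the moment, N m; "opening": finger opening in m.
Only numpy, scipy, OpenCV 4.12 (cv2) and the standard library are available. Lean on these libraries where they do the work, as an engineer would, in place of code of your own. Each camera call takes 0.05 s, during which the arm holds its last target.

## Task

Make up the two kits from the stock on the bench: in the long tray with three pockets go the dropper bottle, the small corked bottle and the little crucible; in the short tray with two pockets go the black bottle and the flat closed salve tin. Put one thing in each pocket, whichever pocket of the right tray you like, standing upright on the tray's floor. Leave the open steel tin, the porcelain cup and the open oil bottle standing where they are.

Things in the scene. Friction and masses are not known exactly. Their poses are not given: they have to be found in the camera images.
- long_tray: Low wooden tray, pale walls and dark floor, small brass straps, 232 x 80 x 10 mm, a row of three equal open pockets. Pockets 72 mm square inside, floor 4 mm thick, walls and dividers 4 mm thick with their tops 10 mm above the table. Fixed to the table. Origin: centre of the tray's underside; its x axis runs along the row of pockets; pocket centres at x = -76, 0 and +76 mm, y = 0.
- short_tray: Low wooden tray, pale walls and dark floor, small brass straps, 156 x 80 x 10 mm, a row of two equal open pockets. Pockets 72 mm square inside, floor 4 mm thick, walls and dividers 4 mm thick with their tops 10 mm above the table. Fixed to the table. Origin: centre of the tray's underside; its x axis runs along the row of pockets; pocket centres at x = -38 and +38 mm, y = 0.
- dropper_bottle: Small glass dropper bottle with black collar and tall black rubber bulb, 119 mm tall; round body 37 mm across up to about 55 mm height, narrower above; about 90 g. Origin: centre of its underside; z up when it stands.
- corked_bottle: Small round glass stock bottle with a cork stopper, 89 mm tall; body 42 mm across up to about 50 mm height, narrower above; about 85 g. Origin: centre of its underside; z up when it stands.
- crucible: Little plain white crucible (open cup), 36 mm across at the rim, a little narrower at the foot, 37 mm tall; hold it round the outside of its upper half, about 45 g. Origin: centre of its underside; z up when it stands.
- salve_tin: Flat round closed brass-coloured salve tin with a pale paper label on top, 55 mm across, 22 mm tall, straight sides; hold it by the upper half of its rim, so that the fingers stay above the tray's walls. Origin: centre of its underside; z up when it stands.
- black_bottle: Black square bottle with black cap and yellow label bands, 37 x 37 mm, 108 mm tall, flat sides up to about 65 mm height and square to its x and y axes. Origin: centre of its underside; z up when it stands.
- steel_tin: Open grey steel tin with pale yellow salve in it, 67 mm across, 44 mm tall; not wanted, stays where it is. Origin: centre of its underside; z up when it stands.
- cup: Porcelain cup, wider than the crucible: 60 mm across at the rim, 52 mm tall; not wanted, stays where it is. Origin: centre of its underside; z up when it stands.
- oil_bottle: Open clear bottle of pale green oil, 52 mm across, 124 mm tall, no stopper; not wanted, stays where it is. Origin: centre of its underside; z up when it stands.
Not all that is in view belongs to the job. Of the things like the salve_tin, leave any that is green; of the rest the larger one is meant. What is shaped like the cup but green or purple is not meant.

How it is judged:
By the outcome, as a careful person would: the job done as asked, in the order asked, and still so for the second after the job is handed in, with the robot touching nothing.
It also fails if it takes over 134 s, if anything falls off the work surface, if the arm or the gripper's body presses on something with over 40 N, if the wrist force passes 120 N, or if a joint passes its speed limit or range.

## Working session

There is one attempt and no reset: what is moved stays moved. The work goes in short steps, Python scripts to look and compute and a tool call to move; the robot and the scene stay as the last step left them, time stands still between calls to the robot, and variables do not carry over. Pictures are saved under pics/ and viewed, and the job is handed in when it is done.

Besides the shell and the picture viewer there is one more tool, called by a JSON object that holds its "method" and its "body". step_arm: Moves the arm, as the interface text tells. Its arguments: {"type":"object","properties":{"moves":{"type":"array"},"force":{"type":"number"}},"required":["moves"]}

```bash
mkdir -p pics; ls; python3 - <<'E'
from bench import bot, eyes
import cv2
print(bot.observe(), bot.tip_reach)
for n in ("scene","top","wrist"):
    cv2.imwrite(f"pics/{n}0.png",eyes.camera(n)); i=eyes.camera_info(n); print(n,i)
E
```

```text
pics
{'time_s': 0.0, 'joint_positions': array([-8.02486312e+01,  7.13319732e+00,  9.46333614e+01, -5.37375909e-04,
        7.83502701e+01, -4.73155648e+00]), 'joint_vel': array([ 0.03708968, -0.03705628,  0.0456521 ,  0.08773231,  0.06053762,
        0.02029033]), 'effort': array([ 2.12769854e-03, -4.17604780e+01, -3.59932566e+01,  7.75349583e-02,
        4.92136495e-02, -1.64546173e-04]), 'position': array([ 0.1624302 , -0.62870789,  0.20539786]), 'eef_rot': array([-9.01164741e+01,  9.11260747e-03, -1.65516975e+02]), 'wrist_force': array([ 0.86194003, -0.02743267, -0.39953512]), 'moment': array([-0.05780353, -0.00480044,  0.03964715]), 'opening': 0.09500304427908249} 0.014
scene {'mtx': array([[563.25064039,   0.        , 321.09834648],
       [  0.        , 563.25064039, 236.96864608],
       [  0.        ,   0.        ,   1.        ]]), 'R': array([[-0.6821269 , -0.73119524,  0.00751006],
       [-0.47019268,  0.43072754, -0.77031982],
       [ 0.5600194 , -0.52898705, -0.63761349]]), 't': array([0.35915571, 0.30088631, 1.01217893])}
top {'mtx': array([[509.23628697,   0.        , 317.71840952],
       [  0.        , 509.23628697, 242.62882353],
       [  0.        ,   0.        ,   1.        ]]), 'R': array([[-0.0220097 , -0.99944565, -0.02497937],
       [-0.99698948,  0.02379996, -0.07379389],
       [ 0.07434749,  0.02327999, -0.99696063]]), 't': array([0.03015788, 0.54733618, 1.18646956])}
wrist {'mtx': array([[424.9563606 ,   0.        , 314.6771589 ],
       [  0.        , 424.9563606 , 231.87987716],
       [  0.        ,   0.        ,   1.        ]]), 'R': array([[ 0.25039504, -0.96814128, -0.00218635],
       [-0.93032431, -0.24123806,  0.27622613],
       [-0.26795335, -0.06713164, -0.96109019]]), 't': array([-0.64970024, -0.03160701,  0.39062967])}
```

View pics/top0.png

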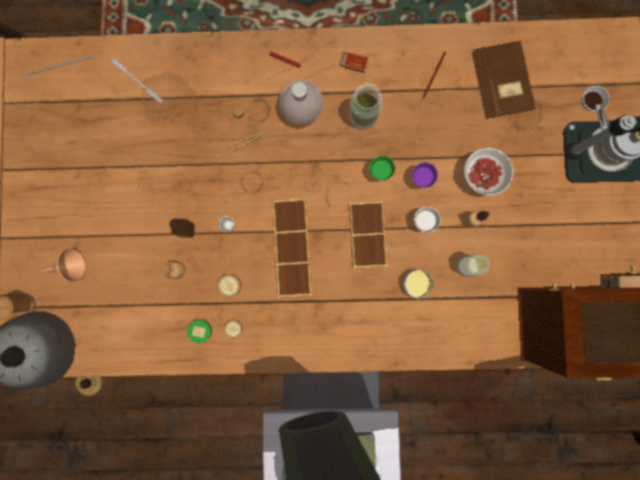

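View pics/scene0.png

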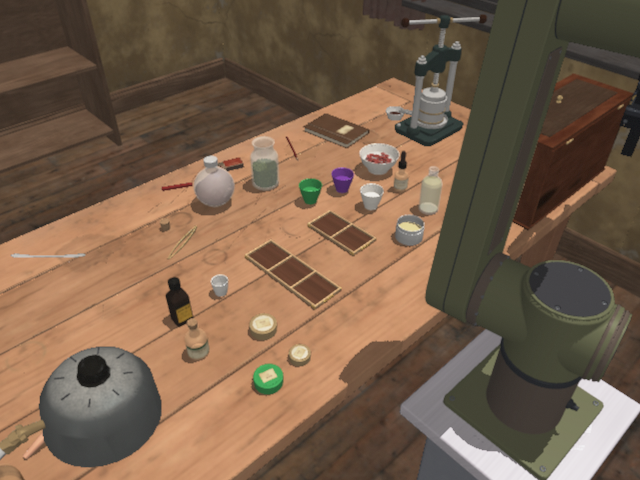

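View pics/wrist0.png

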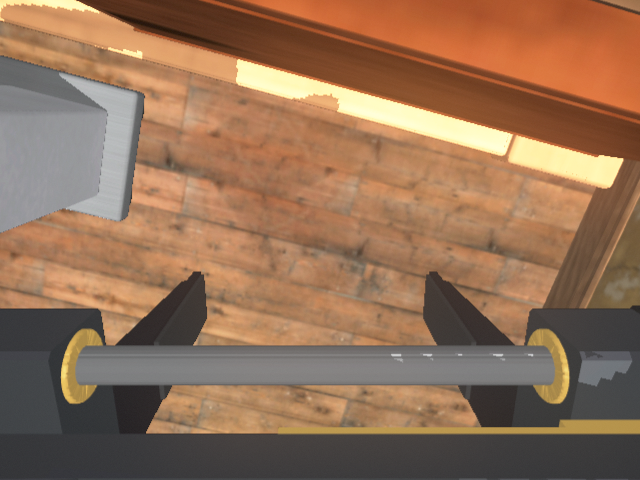

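```bash
cat > h.py <<'E'
import numpy as np, cv2
from bench import bot, eyes, workorder, finder
from scipy.spatial.transform import Rotation as Ro
def w(c,info): return info["R"].T@(np.array(c)-info["t"])
def pix(cam,u,v,z,info=None):
    i=info or eyes.camera_info(cam); d=np.linalg.inv(i["mtx"])@[u,v,1]; 
    o=-i["R"].T@i["t"]; d=i["R"].T@d; return o+d*(z-o[2])/d[2]
def proj(cam,X,info=None):
    i=info or eyes.camera_info(cam); p=i["mtx"]@(i["R"]@np.array(X)+i["t"]); return p[:2]/p[2]
E
python3 - <<'E'
from h import *
names="long_tray short_tray dropper_bottle corked_bottle crucible salve_tin black_bottle steel_tin cup oil_bottle".split()
for cam in ("top","scene"):
    eyes.camera(cam); i=eyes.camera_info(cam)
    for n in names:
        print(cam,n,[(np.round(w(r["centre"],i),3).tolist(),round(r["p"],2), proj(cam,w(r["centre"],i),i).round().tolist()) for r in finder.spot_point(n,cam)[:4]])
print(bot.observe()["time_s"])
im=cv2.imread("pics/top0.png"); c=im[180:350,140:500]; cv2.imwrite("pics/c0.png",cv2.resize(c,None,fx=2.2,fy=2.2,interpolation=cv2.INTER_CUBIC))
im=cv2.imread("pics/scene0.png"); c=im[140:400,150:450]; cv2.imwrite("pics/c1.png",cv2.resize(c,None,fx=2.3,fy=2.3,interpolation=cv2.INTER_CUBIC))
E
```

```text
top long_tray [([0.541, 0.085, -0.001], 0.7, [290.0, 247.0]), ([0.565, -0.102, -0.0], 0.19, [368.0, 235.0])]
top short_tray [([0.566, -0.1, -0.002], 0.71, [367.0, 235.0])]
top dropper_bottle [([0.595, -0.354, -0.005], 0.87, [472.0, 220.0])]
top corked_bottle [([0.493, 0.357, -0.003], 0.92, [179.0, 269.0])]
top crucible [([0.596, 0.234, 0.0], 0.66, [229.0, 225.0])]
top salve_tin [([0.45, 0.232, 0.002], 0.97, [230.0, 286.0]), ([0.347, 0.302, 0.0], 0.8, [201.0, 330.0]), ([0.35, 0.224, -0.0], 0.53, [234.0, 328.0])]
top black_bottle [([0.591, 0.339, -0.002], 0.94, [185.0, 229.0])]
top steel_tin [([0.441, -0.216, -0.003], 0.78, [416.0, 286.0]), ([0.562, -0.102, -0.006], 0.3, [367.0, 236.0])]
top cup [([0.721, -0.134, -0.0], 0.83, [379.0, 171.0]), ([0.599, -0.237, 0.001], 0.72, [423.0, 220.0]), ([0.695, -0.233, 0.0], 0.66, [420.0, 180.0])]
top oil_bottle [([0.486, -0.332, -0.002], 0.68, [465.0, 266.0])]
scene long_tray []
scene short_tray []
scene dropper_bottle [([0.591, -0.357, -0.002], 0.89, [401.0, 190.0])]
scene corked_bottle [([0.49, 0.36, 0.002], 0.63, [198.0, 352.0])]
scene crucible [([0.594, 0.232, 0.001], 0.66, [221.0, 293.0]), ([0.448, 0.232, -0.0], 0.61, [264.0, 331.0])]
scene salve_tin [([0.453, 0.234, -0.001], 0.92, [262.0, 330.0]), ([0.352, 0.22, 0.0], 0.76, [299.0, 356.0]), ([0.345, 0.303, 0.006], 0.64, [268.0, 380.0])]
scene black_bottle [([0.588, 0.335, -0.005], 0.9, [183.0, 320.0])]
scene steel_tin [([0.443, -0.216, -0.0], 0.81, [409.0, 237.0]), ([0.589, 0.335, -0.002], 0.62, [182.0, 319.0])]
scene cup [([0.699, -0.233, 0.003], 0.88, [341.0, 189.0]), ([0.713, -0.138, 0.004], 0.71, [311.0, 200.0]), ([0.596, -0.237, 0.002], 0.6, [369.0, 205.0])]
scene oil_bottle [([0.484, -0.34, 0.003], 0.78, [428.0, 208.0])]
1.25
```

View pics/c0.png

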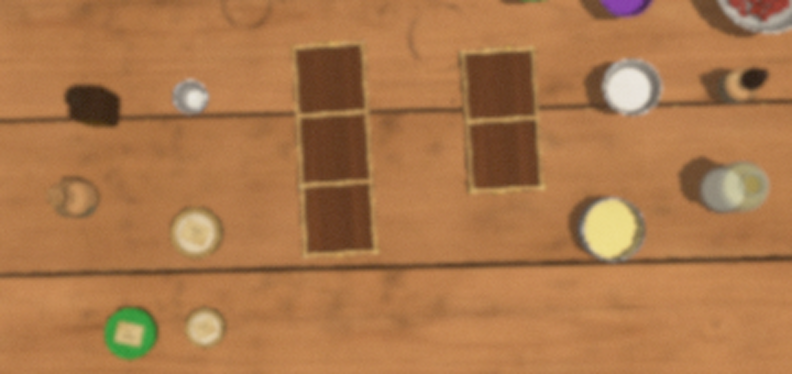

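View pics/c1.png

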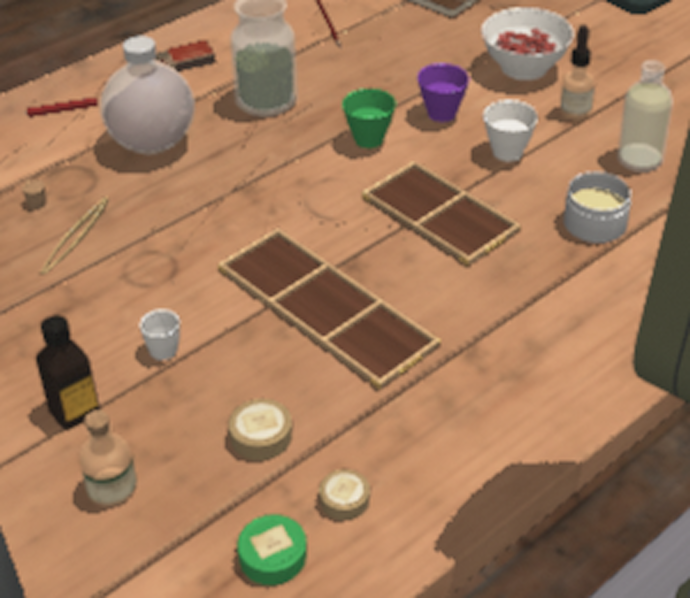

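```bash
cat >> h.py <<'E'
def go(x,y,z,yaw=-180):
    "tool-frame shift (mm) and turn (deg) to reach world pose, tool down"
    s=bot.observe(); R=Ro.from_euler("xyz",s["eef_rot"],degrees=True); G=Ro.from_euler("xyz",[-90,0,yaw],degrees=True)
    d=R.inv().apply(np.array([x,y,z])-s["position"])*1e3; r=(R.inv()*G).as_rotvec(degrees=True)
    print("shift",d.round(1).tolist(),"turn",r.round(1).tolist(),"rows>=",max(np.linalg.norm(d)/50,np.linalg.norm(r)/8.59).round(1))
E
python3 - <<'E'
from h import *
for nm,c in dict(long=[(295,45),(361,43),(376,252),(305,256)],short=[(461,51),(535,47),(543,187),(470,192)]).items():
    P=np.array([pix("top",140+(u+.5)/2.2-.5,180+(v+.5)/2.2-.5,.01) for u,v in c]); m=P.mean(0)
    ax=(P[0]+P[1]-P[2]-P[3])/2; print(nm,P[:,:2].round(3).tolist(),"c",m.round(4),"len",np.linalg.norm(ax).round(3),"wid",np.linalg.norm(P[0]-P[1]).round(3),np.linalg.norm(P[2]-P[3]).round(3),"ang",np.degrees(np.arctan2(ax[1],ax[0])).round(1))
i=eyes.camera_info("top"); print("cam",-i["R"].T@i["t"])
for u,v in [(519,288),(525,375)]: print(pix("top",u,v,0))
for u,v in [(567,288),(585,375)]: print(pix("top",u,v,0.22))
go(.163,-.629,.42); go(.38,-.49,.42)
E
```

```text
long [[0.654, 0.121], [0.654, 0.049], [0.426, 0.037], [0.423, 0.114]] c [0.5394 0.0805 0.01  ] len 0.229 wid 0.072 0.077 ang 2.4
short [[0.642, -0.06], [0.645, -0.141], [0.492, -0.145], [0.489, -0.066]] c [ 0.567  -0.1027  0.01  ] len 0.153 wid 0.081 0.079 ang 1.8
cam [ 0.45814114 -0.01050642  1.22400682]
[ 0.43014361 -0.45696439  0.        ]
[ 0.2270462 -0.4605469  0.       ]
[ 0.43317845 -0.46898644  0.22      ]
[ 0.26659504 -0.4934718   0.22      ]
shift [-0.5, -213.3, -0.2] turn [0.0, 14.5, -0.0] rows>= 4.3
shift [-245.4, -213.3, -80.5] turn [0.0, 14.5, -0.0] rows>= 6.7
```

{"method": "step_arm", "body": {"moves": [[0,-213,0,0,0,0,1],[0,-213,0,0,0,0,1],[0,-213,0,0,0,0,1],[0,-213,0,0,0,0,1],[0,-213,0,0,0,0,1],[-120,-213,-40,0,7,0,1],[-245,-213,-80,0,12.5,0,1],[-245,-213,-80,0,12.5,0,1]]}}

```text
time_s: 2.05
position: [0.2897, -0.5476, 0.4189]
eef_rot: [-90.0, -0.0, -178.2]
wrist_force: [0.6, -1.0, -0.1]
opening: 0.0951
```

```bash
python3 - <<'E'
from h import *
go(.590,-.355,.30,-178)
E
```

```text
shift [-306.2, 119.0, -182.9] turn [0.0, -0.2, 0.0] rows>= 7.5
```

{"method": "step_arm", "body": {"moves": [[-306,60,-183,0,0,0,1],[-306,60,-183,0,0,0,1],[-306,60,-183,0,0,0,1],[-306,60,-183,0,0,0,1],[-306,60,-183,0,0,0,1],[-306,60,-183,0,0,0,1],[-306,60,-183,0,0,0,1],[-306,100,-183,0,0,0,1]]}}

```text
time_s: 2.85
position: [0.5948, -0.3527, 0.3233]
eef_rot: [-89.8, 0.5, -177.9]
wrist_force: [-0.5, -0.6, 0.7]
opening: 0.0948
```

```bash
python3 - <<'E'
from h import *
s=bot.observe(); print(s["position"])
i=eyes.camera_info("wrist"); im=eyes.camera("wrist"); cv2.imwrite("pics/w1.png",im)
print("campos",-i["R"].T@i["t"])
for n in ("dropper_bottle","oil_bottle","cup"):
    print(n,[(w(r["centre"],i).round(4),r["p"]) for r in finder.spot_point(n,"wrist")[:3]])
print(proj("wrist",s["position"],i), proj("wrist",[.591,-.355,0],i), proj("wrist",[.591,-.355,.119],i))
E
```

```text
[ 0.59482937 -0.35270427  0.32325403]
campos [ 0.67121073 -0.35003198  0.50093772]
dropper_bottle [(array([ 0.5951, -0.3581, -0.0011]), 0.94)]
oil_bottle [(array([ 0.4826, -0.3359, -0.0025]), 0.91)]
cup [(array([ 0.6943, -0.2377, -0.0009]), 0.91), (array([ 0.5938, -0.238 , -0.0026]), 0.83), (array([ 7.186e-01, -1.371e-01,  4.000e-04]), 0.68)]
[313.10537436 289.33920824] [314.99720323 183.7420553 ] [315.51935531 204.43328176]
```

View pics/w1.png

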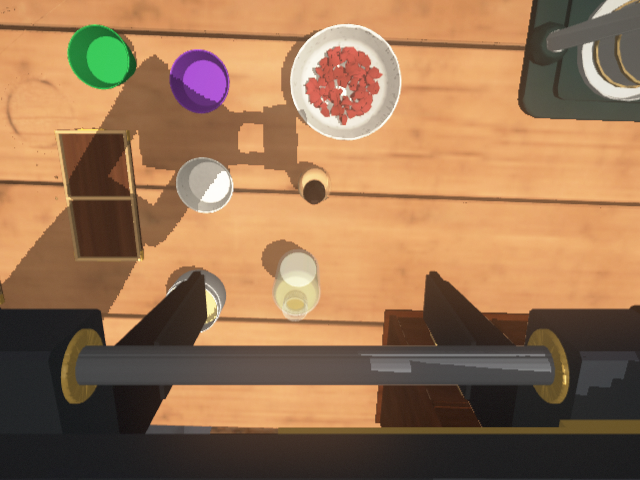

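```bash
python3 - <<'E'
from h import *
i=eyes.camera_info("wrist"); im=eyes.camera("wrist"); cv2.imwrite("pics/w2.png",cv2.resize(im[130:330,150:450],None,fx=2.5,fy=2.5,interpolation=cv2.INTER_CUBIC))
t=cv2.imread("pics/top0.png"); cv2.imwrite("pics/c2.png",cv2.resize(t[190:290,400:500],None,fx=6,fy=6,interpolation=cv2.INTER_CUBIC))
s=bot.observe(); print(s["position"],s["eef_rot"])
for z in (0,.055,.119):
  for x in (.59,.60): print(z,x,proj("wrist",[x,-.356,z],i),(proj("wrist",[x,-.356,z],i)-[150,130])*2.5,(proj("top",[x,-.356,z])-[400,190])*6)
E
```

```text
[ 0.58912941 -0.35563897  0.31957191] [-9.00292966e+01 -3.22965540e-02 -1.78237721e+02]
0 0.59 [316.16288703 177.07056285] [415.40721758 117.67640711] [438.83917107 192.35980089]
0 0.6 [316.44784646 168.48934729] [416.11961615  96.22336822] [437.72221757 167.52280569]
0.055 0.59 [316.15850474 185.31552884] [415.39626184 138.2888221 ] [479.05069808 175.93778658]
0.055 0.6 [316.47761282 175.75757967] [416.19403204 114.39394918] [477.85570922 149.94520699]
0.119 0.59 [316.15187872 197.78187895] [415.3796968  169.45469738] [530.87331797 154.77390973]
0.119 0.6 [316.52269608 186.76583333] [416.3067402  141.91458332] [529.57437996 127.29355118]
```

View pics/w2.png

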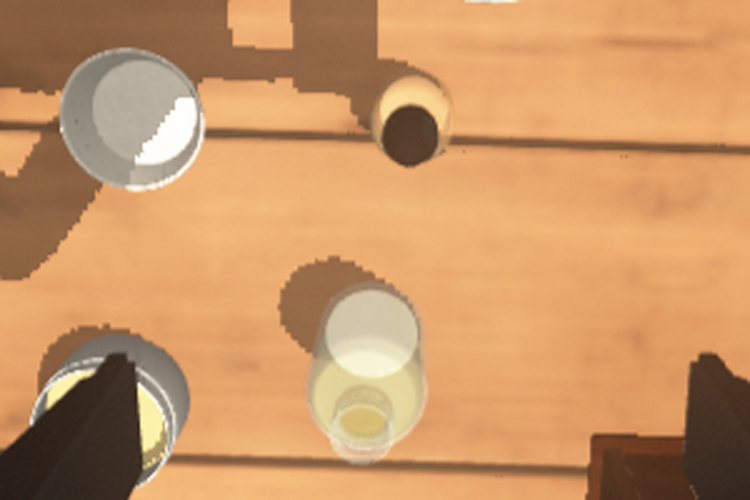

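View pics/c2.png

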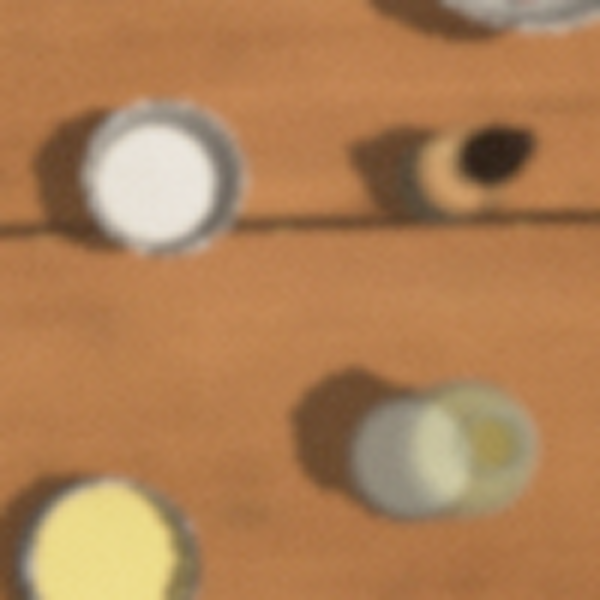

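{"method": "step_arm", "body": {"moves": [[-5,80,0,0,0,0,1],[-5,160,0,0,0,0,1],[-5,160,0,0,0,0,1],[-5,160,0,0,0,0,1],[-5,160,0,0,0,0,1]]}}

```text
time_s: 3.6
position: [0.593, -0.3563, 0.1596]
eef_rot: [-90.1, -0.1, -178.3]
wrist_force: [0.2, -0.6, 0.2]
opening: 0.0952
```

```bash
python3 - <<'E'
from h import *
i=eyes.camera_info("wrist"); im=eyes.camera("wrist"); cv2.imwrite("pics/w3.png",im)
s=bot.observe(); print(s["position"],s["eef_rot"])
print([(w(r["centre"],i).round(4),r["p"]) for r in finder.spot_point("dropper_bottle","wrist")[:3]])
for z in (0,.055,.119):
  for x in (.59,.60): print(z,x,proj("wrist",[x,-.356,z],i))
im=eyes.camera("scene"); cv2.imwrite("pics/s3.png",cv2.resize(im[100:300,280:480],None,fx=3,fy=3,interpolation=cv2.INTER_CUBIC))
i=eyes.camera_info("scene")
print([(w(r["centre"],i).round(4),r["p"]) for r in finder.spot_point("dropper_bottle","scene")[:3]])
E
```

```text
[ 0.59456193 -0.35705455  0.16257767] [-8.99089190e+01  1.22662507e-01 -1.78314229e+02]
[(array([ 0.5936, -0.3575, -0.0046]), 0.93)]
0 0.59 [313.69196377 212.7291133 ]
0 0.6 [314.04767492 200.68205215]
0.055 0.59 [313.36298441 231.46272638]
0.055 0.6 [313.78028421 217.40254704]
0.119 0.59 [312.79121723 264.02180576]
0.119 0.6 [313.31369148 246.57955663]
[(array([ 0.5911, -0.357 , -0.0018]), 0.91)]
```

View pics/w3.png

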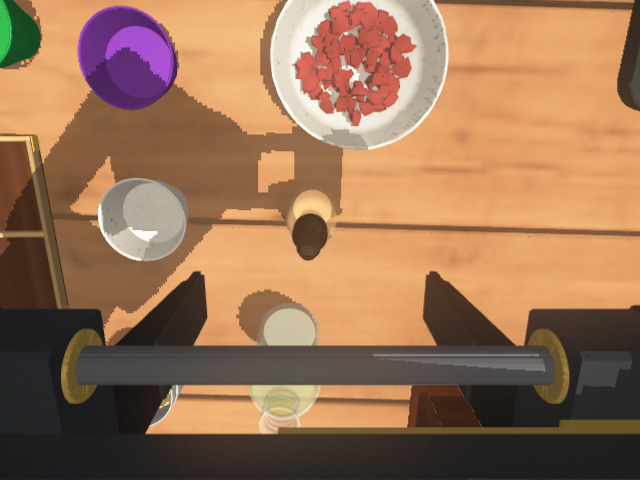

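View pics/s3.png

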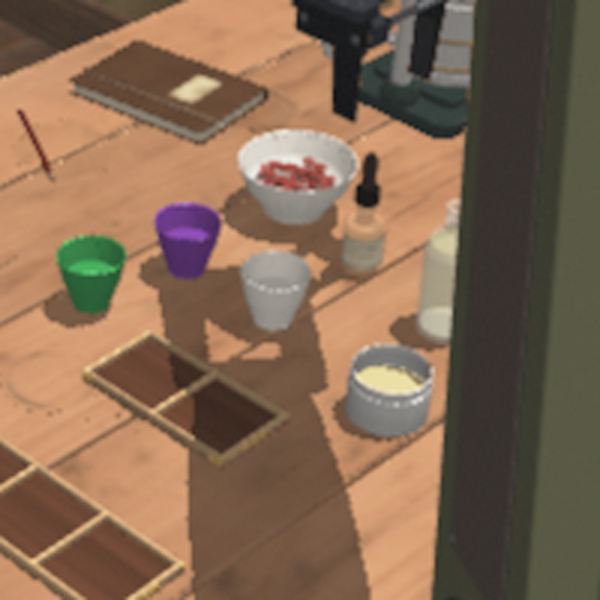

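{"method": "step_arm", "body": {"moves": [[-2,40,0,0,0,0,1],[-2,75,0,0,0,0,1],[-2,95,0,0,0,0,1],[-2,103,0,0,0,0,1],[-2,103,0,0,0,0,1],[-2,103,0,0,0,0,1]], "force": 20}}

```text
time_s: 4.4
position: [0.6, -0.3586, 0.0646]
eef_rot: [-89.6, 0.5, -178.3]
wrist_force: [-0.1, 0.6, 0.1]
opening: 0.095
```

```bash
python3 - <<'E'
from h import *
im=eyes.camera("scene"); cv2.imwrite("pics/s4.png",cv2.resize(im[100:250,330:480],None,fx=4,fy=4,interpolation=cv2.INTER_CUBIC))
im=eyes.camera("wrist"); cv2.imwrite("pics/w4.png",im)
s=bot.observe(); print(s["position"],s["eef_rot"],s["wrist_force"])
E
```

```text
[ 0.59995544 -0.35855598  0.06462288] [ -89.62104726    0.51156833 -178.26292952] [ 0.3835822  -0.68389339 -0.27153343]
```

View pics/s4.png

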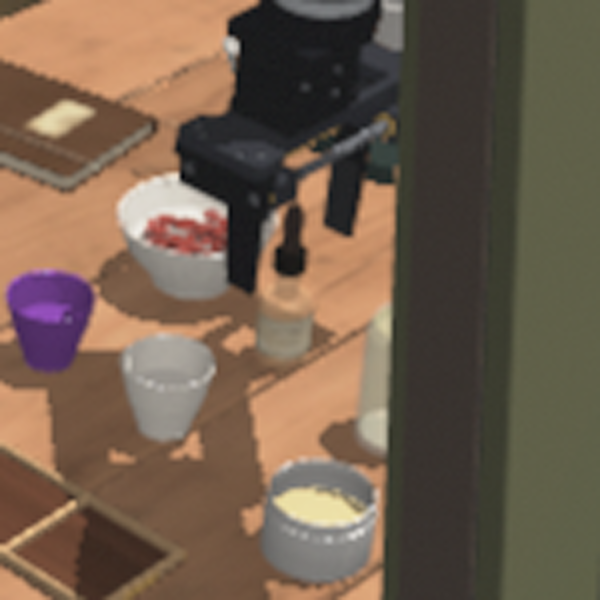

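View pics/w4.png

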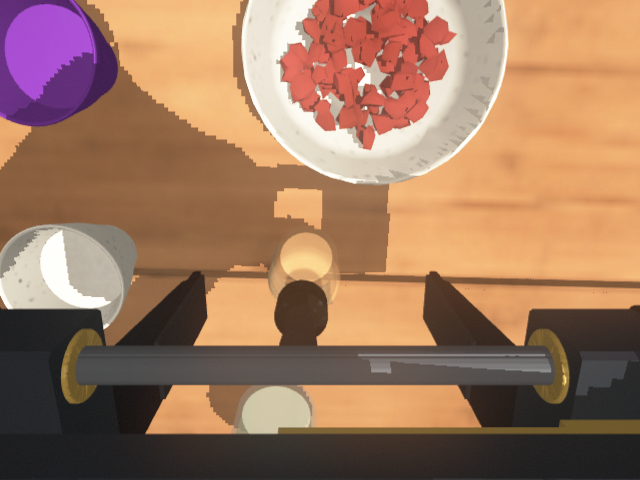

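```bash
python3 - <<'E'
from h import *
for k in range(3):
    s=bot.observe(); print(s["time_s"],s["position"].round(4),s["eef_rot"].round(2))
    im=eyes.camera("wrist"); i=eyes.camera_info("wrist")
for x in (.59,.595,.60,.605):
    print(x,[proj("wrist",[x,-.357,z],i).round(0).tolist() for z in (0,.05,.065,.08)],[((proj("scene",[x,-.357,z])-[330,100])*4).round(0).tolist() for z in (0,.045,.05,.119)])
print([(w(r["centre"],i).round(4),r["p"]) for r in finder.spot_point("dropper_bottle","wrist")[:3]])
E
```

```text
4.5 [ 0.6    -0.3586  0.0646] [ -89.62    0.51 -178.26]
4.55 [ 0.5997 -0.3584  0.0643] [ -89.64    0.49 -178.26]
4.6 [ 0.5995 -0.3582  0.0638] [ -89.66    0.45 -178.26]
0.59 [[311.0, 261.0], [310.0, 296.0], [310.0, 310.0], [310.0, 325.0]] [[285.0, 356.0], [291.0, 301.0], [292.0, 294.0], [303.0, 204.0]]
0.595 [[311.0, 253.0], [311.0, 286.0], [311.0, 299.0], [310.0, 315.0]] [[279.0, 353.0], [286.0, 297.0], [286.0, 291.0], [297.0, 201.0]]
0.6 [[311.0, 245.0], [311.0, 277.0], [311.0, 289.0], [311.0, 304.0]] [[274.0, 350.0], [280.0, 294.0], [281.0, 288.0], [291.0, 198.0]]
0.605 [[311.0, 237.0], [311.0, 267.0], [311.0, 279.0], [311.0, 292.0]] [[268.0, 347.0], [274.0, 291.0], [275.0, 285.0], [285.0, 195.0]]
[(array([ 0.5943, -0.3569, -0.0059]), 0.81)]
```

{"method": "step_arm", "body": {"moves": [[5,4,-3,0,0,0,1],[5,4,-3,0,0,0,1],[5,4,-3,0,0,0,0],[5,4,-3,0,0,0,0],[5,4,-3,0,0,0,0],[5,4,-3,0,0,0,0],[5,4,-3,0,0,0,0],[5,4,-3,0,0,0,0]], "force": 20}}

```text
time_s: 5.5
position: [0.594, -0.3551, 0.0589]
eef_rot: [-89.7, 0.4, -178.3]
wrist_force: [-0.9, -0.1, -0.2]
opening: 0.0525
```

```bash
python3 - <<'E'
from h import *
im=eyes.camera("scene"); cv2.imwrite("pics/s5.png",cv2.resize(im[100:250,330:480],None,fx=4,fy=4,interpolation=cv2.INTER_CUBIC))
s=bot.observe(); print(s)
E
```

```text
{'time_s': 5.55, 'joint_positions': array([-3.53156737e+01,  1.89165070e+01,  9.55041517e+01,  4.68924233e-03,
        6.50892293e+01,  5.29474187e+01]), 'joint_vel': array([-0.08488784, -0.03372255,  0.01513582, -0.03982522, -0.08454123,
        0.02507965]), 'effort': array([-1.39179789e-03, -4.80662549e+01, -3.30191875e+01,  7.14222109e-02,
       -7.00754975e-02,  7.69937669e-04]), 'position': array([ 0.59398338, -0.35509244,  0.05892947]), 'eef_rot': array([ -89.70808728,    0.39372091, -178.26404643]), 'wrist_force': array([-0.02554656,  0.17317139,  0.43511738]), 'moment': array([-0.012398  ,  0.03582495,  0.00350547]), 'opening': 0.048470668711033615}
```

View pics/s5.png

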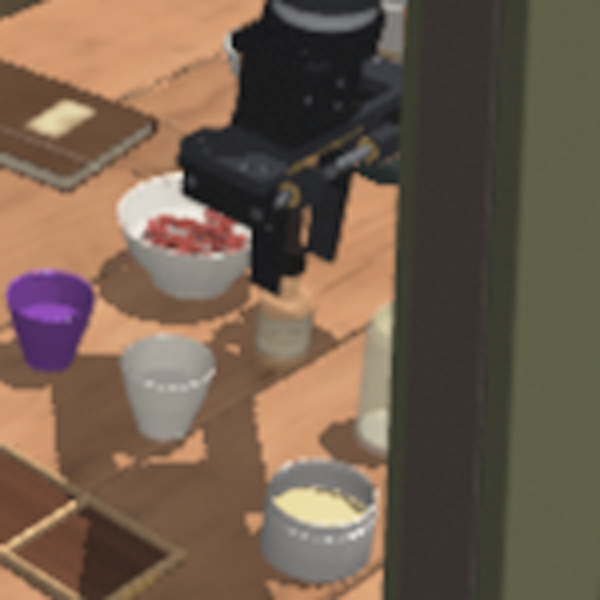

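```bash
python3 - <<'E'
from h import *
s=bot.observe(); im=eyes.camera("scene")
im=cv2.resize(im[100:250,330:480],None,fx=4,fy=4,interpolation=cv2.INTER_CUBIC)
R=Ro.from_euler("xyz",s["eef_rot"],degrees=True); h=s["opening"]/2
for sg in (1,-1):
    pts=[(proj("scene",s["position"]+R.apply([a,.014,sg*b]))-[330,100])*4+1.5 for a in (-.01,.01) for b in (h,h+.012)]
    pts=np.array(pts)[[0,1,3,2]].astype(int); print(pts.tolist()); cv2.polylines(im,[pts],True,(0,0,255),1)
for r,z in ((.0185,0),(.0185,.055)):
    c=np.array([(proj("scene",[.594+r*np.cos(t),-.356+r*np.sin(t),z])-[330,100])*4+1.5 for t in np.linspace(0,6.28,30)]).astype(int); cv2.polylines(im,[c],True,(0,255,0),1)
cv2.imwrite("pics/s6.png",im); print(s["opening"],s["position"])
E
```

```text
[[297, 280], [308, 273], [331, 285], [320, 292]]
[[251, 308], [239, 315], [263, 328], [274, 321]]
0.048470668711033615 [ 0.59398338 -0.35509244  0.05892947]
```

View pics/s6.png

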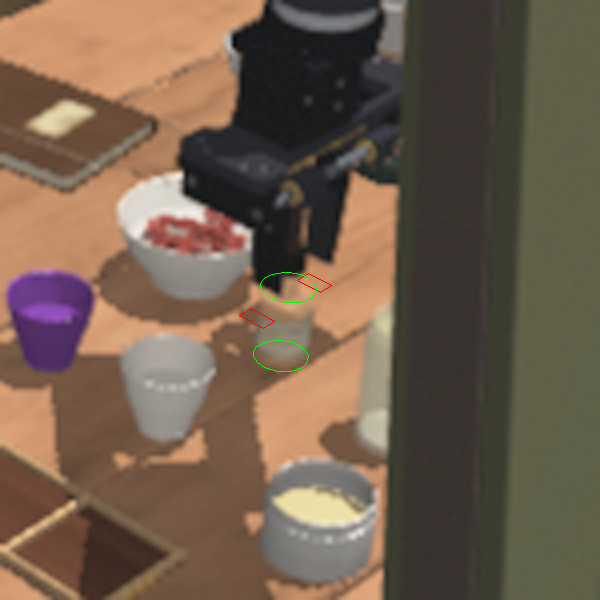

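```bash
python3 - <<'E'
from h import *
s=bot.observe(); im=eyes.camera("wrist"); i=eyes.camera_info("wrist"); print(s["opening"],s["position"],s["eef_rot"])
R=Ro.from_euler("xyz",s["eef_rot"],degrees=True); h=s["opening"]/2
for sg in (1,-1):
    pts=[proj("wrist",s["position"]+R.apply([a,.014,sg*b]),i) for a in (-.01,.01) for b in (h,h+.012)]
    pts=np.array(pts)[[0,1,3,2]].astype(int); print(pts.tolist()); cv2.polylines(im,[pts],True,(0,0,255),1)
for r,z in ((.0185,0),(.0185,.055)):
    c=np.array([proj("wrist",[.594+r*np.cos(t),-.356+r*np.sin(t),z],i) for t in np.linspace(0,6.28,30)]).astype(int); cv2.polylines(im,[c],True,(0,255,0),1)
cv2.imwrite("pics/w6.png",im)
E
```

```text
0.04455928735290462 [ 0.5939666  -0.35508368  0.05891023] [ -89.70876125    0.39223768 -178.26307355]
[[360, 257], [385, 257], [383, 296], [358, 296]]
[[266, 257], [241, 257], [243, 296], [267, 296]]
```

View pics/w6.png

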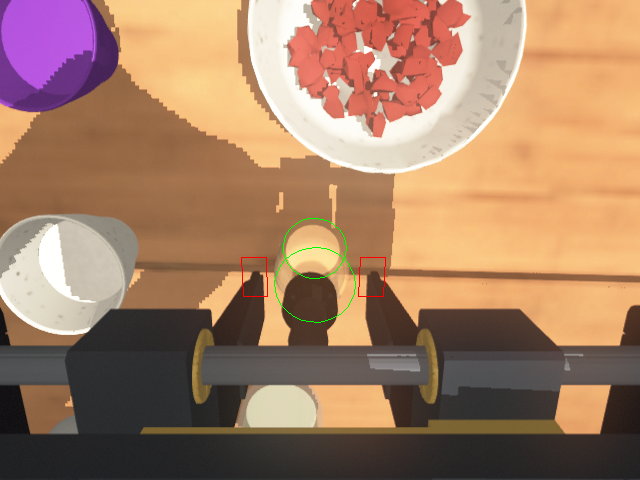

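```bash
python3 - <<'E'
from h import *
s=bot.observe(); im=eyes.camera("scene"); print(s["opening"],s["time_s"],s["position"])
im=cv2.resize(im[60:210,310:460],None,fx=4,fy=4,interpolation=cv2.INTER_CUBIC)
P=lambda X:((proj("scene",X)-[310,60])*4+1.5).astype(int)
R=Ro.from_euler("xyz",s["eef_rot"],degrees=True); h=s["opening"]/2
def box(o,hx,z0,z1,col):
    p=np.array([P(s["position"]+R.apply([a*hx,o,b])) for a,b in ((-1,z0),(-1,z1),(1,z1),(1,z0))]); cv2.polylines(im,[p],True,col,1)
box(-.064,.0375,-.09,.09,(255,255,0))
for z in (.014,0,-.02,-.04): 
    box(z,.01,h,h+.012,(0,0,255)); box(z,.01,-h,-h-.012,(0,0,255))
cv2.imwrite("pics/s7.png",im)
E
```

```text
0.04071143899179925 5.65 [ 0.59393972 -0.35506957  0.05888358]
```

View pics/s7.png

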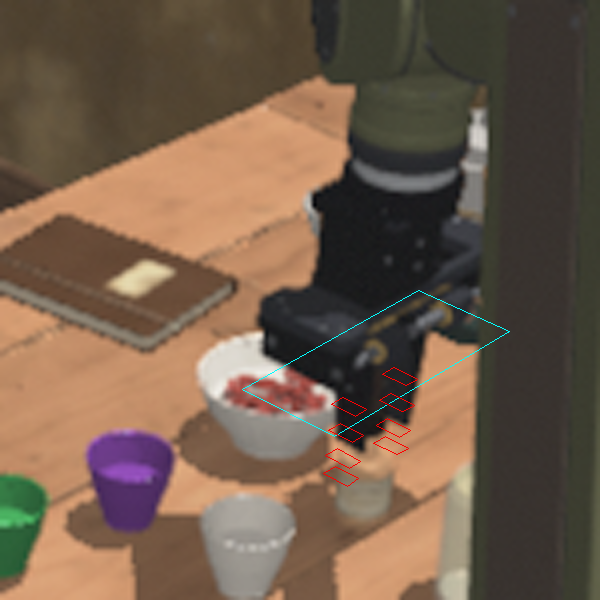

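{"method": "step_arm", "body": {"moves": [[0,0,0,0,0,0,0],[0,0,0,0,0,0,0],[0,0,0,0,0,0,0]], "force": 20}}

```text
time_s: 6.0
position: [0.5939, -0.355, 0.0589]
eef_rot: [-89.7, 0.4, -178.3]
wrist_force: [1.0, 0.3, 0.7]
opening: 0.0216
```

```bash
python3 - <<'E'
from h import *
s=bot.observe(); im=eyes.camera("scene"); print(s["opening"],s["time_s"],s["position"],s["wrist_force"])
im2=cv2.resize(im[60:210,310:460],None,fx=4,fy=4,interpolation=cv2.INTER_CUBIC)
cv2.imwrite("pics/s8.png",im2)
E
```

```text
0.021629140419291395 6.0 [ 0.59393224 -0.35498547  0.05889089] [0.96083427 0.27709928 0.71996248]
```

View pics/s8.png

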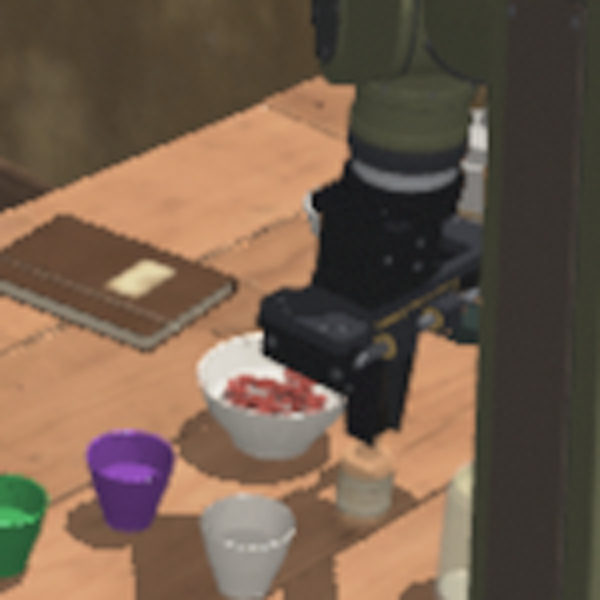

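{"method": "step_arm", "body": {"moves": [[0,0,0,0,0,0,1],[0,0,0,0,0,0,1],[0,0,0,0,0,0,1],[0,0,0,0,0,0,1],[0,0,0,0,0,0,0.6],[0,0,0,0,0,0,0.6],[0,0,0,0,0,0,0.6]]}}

```text
time_s: 6.75
position: [0.594, -0.355, 0.0589]
eef_rot: [-89.7, 0.4, -178.3]
wrist_force: [-0.1, 0.2, -0.1]
opening: 0.0569
```

```bash
python3 - <<'E'
from h import *
s=bot.observe(); im=eyes.camera("wrist"); i=eyes.camera_info("wrist"); print(s["opening"],s["position"],s["eef_rot"],s["joint_positions"].round(3).tolist())
R=Ro.from_euler("xyz",s["eef_rot"],degrees=True); h=s["opening"]/2
print("cam in tool",R.inv().apply(-i["R"].T@i["t"]-s["position"]))
for sg in (1,-1):
  for t,col in ((.014,(0,0,255)),(-.01,(255,0,255))):
    pts=[proj("wrist",s["position"]+R.apply([a,t,sg*b]),i) for a in (-.01,.01) for b in (h,h+.012)]
    pts=np.array(pts)[[0,1,3,2]].astype(int); cv2.polylines(im,[pts],True,col,1)
cv2.imwrite("pics/w7.png",cv2.resize(im[160:400,150:470],None,fx=2.4,fy=2.4,interpolation=cv2.INTER_CUBIC))
E
```

```text
0.05692836488492078 [ 0.59395265 -0.35496899  0.0588695 ] [ -89.71883227    0.38824385 -178.26187499] [-35.311, 18.916, 95.511, 0.01, 65.094, 52.947]
cam in tool [-0.07788043 -0.17706606  0.00081135]
```

View pics/w7.png

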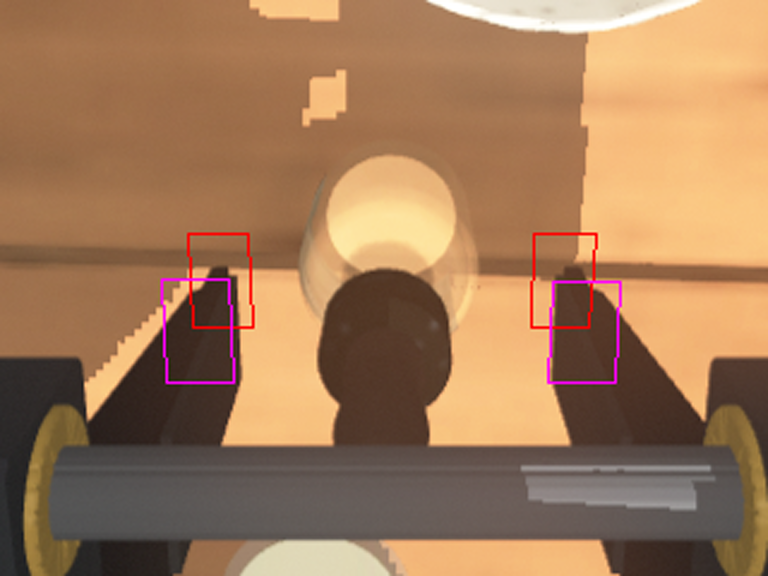

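{"method": "step_arm", "body": {"moves": [[0,10,0,0,0,0,0.8],[0,16,0,0,0,0,0.8],[0,20,0,0,0,0,0.8],[0,21,0,0,0,0,0.8]]}}

```text
time_s: 7.2
position: [0.5934, -0.3546, 0.0364]
eef_rot: [-89.8, 0.3, -178.3]
wrist_force: [-0.2, 1.4, -0.5]
opening: 0.0754
```

```bash
python3 - <<'E'
from h import *
s=bot.observe(); im=eyes.camera("wrist"); i=eyes.camera_info("wrist"); print(s["opening"],s["position"],s["eef_rot"],s["wrist_force"])
cv2.imwrite("pics/w8.png",cv2.resize(im[160:400,150:470],None,fx=2.4,fy=2.4,interpolation=cv2.INTER_CUBIC))
im=eyes.camera("scene")
cv2.imwrite("pics/s9.png",cv2.resize(im[60:210,310:460],None,fx=4,fy=4,interpolation=cv2.INTER_CUBIC))
E
```

```text
0.07536110028606052 [ 0.59339422 -0.35462343  0.03642073] [ -89.79153045    0.28992696 -178.26491345] [-0.22381057  1.38941526 -0.48793347]
```

View pics/w8.png

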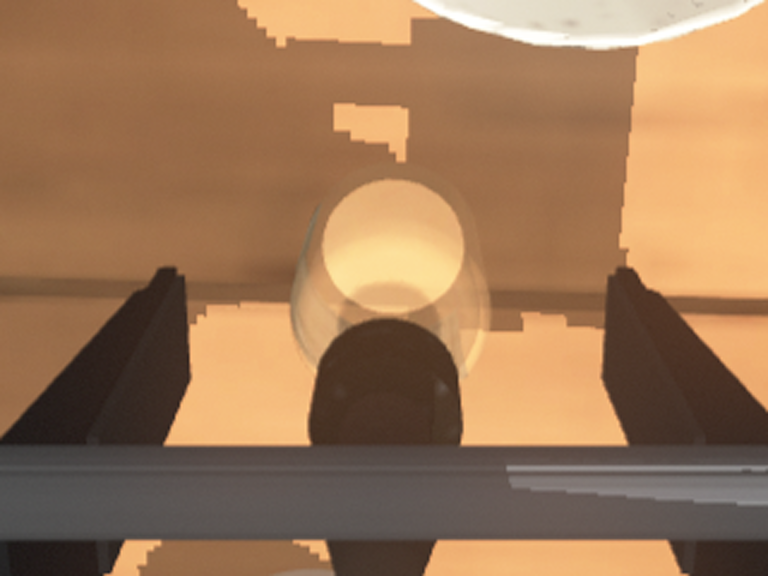

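View pics/s9.png

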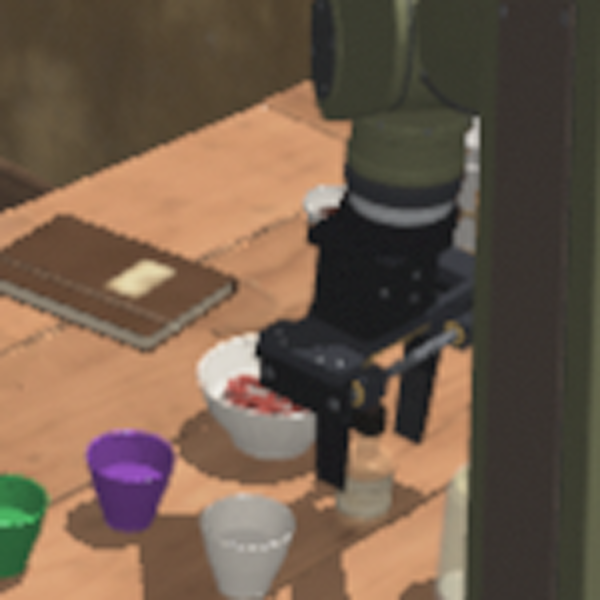

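```bash
python3 - <<'E'
from h import *
P=lambda X:((proj("scene",X)-[310,60])*4+1.5).round(0)
for x in (.583,.59):
  for z in (.03,.04,.05,.06): print(x,z,P([x,-.305,z]),P([x,-.317,z]))
E
```

```text
0.583 0.03 [327. 515.] [339. 508.]
0.583 0.04 [328. 502.] [340. 495.]
0.583 0.05 [330. 490.] [342. 483.]
0.583 0.06 [331. 477.] [343. 470.]
0.59 0.03 [319. 511.] [331. 504.]
0.59 0.04 [320. 498.] [332. 491.]
0.59 0.05 [322. 485.] [334. 478.]
0.59 0.06 [323. 472.] [335. 466.]
```

{"method": "step_arm", "body": {"moves": [[-3,1,0,0,0,0,0],[-3,1,0,0,0,0,0],[-3,1,0,0,0,0,0],[-3,1,0,0,0,0,0],[-3,1,0,0,0,0,0],[-3,1,0,0,0,0,0],[-3,1,0,0,0,0,0]], "force": 20}}

```text
time_s: 8.0
position: [0.5969, -0.3548, 0.0364]
eef_rot: [-89.8, 0.4, -178.3]
wrist_force: [-1.3, 0.1, 0.9]
opening: 0.0337
```

{"method": "step_arm", "body": {"moves": [[0,0,0,0,0,0,0],[0,0,0,0,0,0,0],[0,0,0,0,0,0,0]]}}

```text
time_s: 8.3
position: [0.5969, -0.3548, 0.0364]
eef_rot: [-89.8, 0.4, -178.3]
wrist_force: [0.1, 0.9, 0.3]
opening: 0.0338
```

```bash
python3 - <<'E'
from h import *
s=bot.observe(); im=eyes.camera("wrist"); i=eyes.camera_info("wrist"); print(s["opening"],s["position"],s["eef_rot"],s["wrist_force"])
cv2.imwrite("pics/w9.png",cv2.resize(im[160:400,150:470],None,fx=2.4,fy=2.4,interpolation=cv2.INTER_CUBIC))
im=eyes.camera("scene")
cv2.imwrite("pics/s10.png",cv2.resize(im[60:210,310:460],None,fx=4,fy=4,interpolation=cv2.INTER_CUBIC))
E
```

```text
0.03378660309162399 [ 0.59687082 -0.35476917  0.03644507] [ -89.75752348    0.35232245 -178.26879271] [0.05949103 0.91146188 0.33414636]
```

View pics/w9.png

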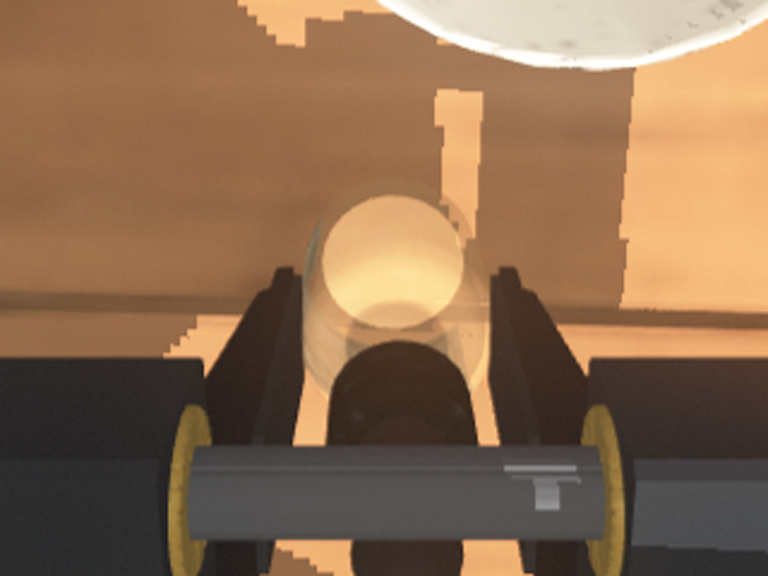

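View pics/s10.png

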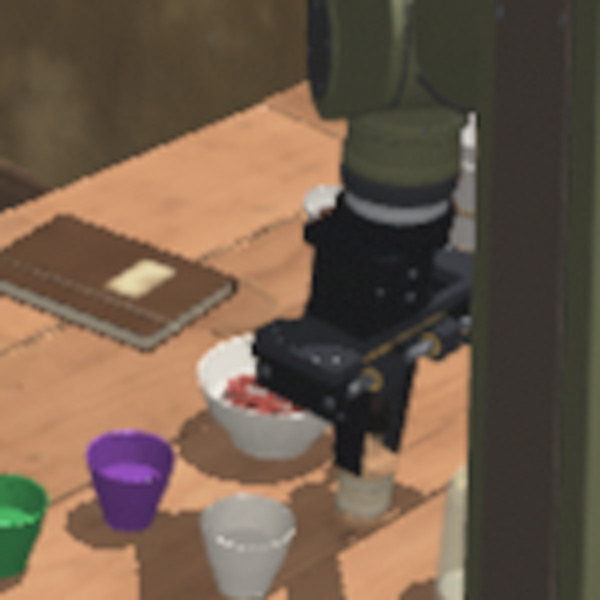

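{"method": "step_arm", "body": {"moves": [[0,0,0,0,0,0,0.55],[0,0,0,0,0,0,0.55],[0,2,0,0,0,0,0.55],[0,4,0,0,0,0,0.55],[0,4,0,0,0,0,0.55]]}}

```text
time_s: 8.9
position: [0.5966, -0.3546, 0.0318]
eef_rot: [-89.8, 0.3, -178.3]
wrist_force: [-0.1, -0.8, 0.1]
opening: 0.0518
```

{"method": "step_arm", "body": {"moves": [[0,0,0,0,0,0,0],[0,0,0,0,0,0,0],[0,0,0,0,0,0,0],[0,0,0,0,0,0,0],[0,0,0,0,0,0,0]]}}

```text
time_s: 9.4
position: [0.5965, -0.3546, 0.0318]
eef_rot: [-89.8, 0.3, -178.3]
wrist_force: [-0.1, 0.7, -0.6]
opening: 0.0351
```

{"method": "step_arm", "body": {"moves": [[0,0,0,0,0,0,0.55],[0,0,0,0,0,0,0.55],[0,2,0,0,0,0,0.55],[0,4,0,0,0,0,0.55],[0,4,0,0,0,0,0.55]]}}

```text
time_s: 9.9
position: [0.5963, -0.3544, 0.0272]
eef_rot: [-89.8, 0.3, -178.3]
wrist_force: [-0.5, -0.1, 0.5]
opening: 0.0521
```

{"method": "step_arm", "body": {"moves": [[0,0,0,0,0,0,0],[0,0,0,0,0,0,0],[0,0,0,0,0,0,0],[0,0,0,0,0,0,0],[0,0,0,0,0,0,0]]}}

```text
time_s: 10.4
position: [0.5963, -0.3544, 0.0272]
eef_rot: [-89.8, 0.3, -178.3]
wrist_force: [0.3, -0.0, -0.2]
opening: 0.0356
```

{"method": "step_arm", "body": {"moves": [[0,-10,0,0,0,0,0],[0,-25,0,0,0,0,0],[0,-50,0,0,0,0,0],[0,-90,0,0,0,0,0],[0,-130,0,0,0,0,0],[0,-150,0,0,0,0,0],[0,-170,0,0,0,0,0],[0,-170,0,0,0,0,0]], "force": 25}}

```text
time_s: 11.2
position: [0.5975, -0.3552, 0.2036]
eef_rot: [-89.5, 0.7, -178.3]
wrist_force: [-0.4, -0.8, 0.4]
opening: 0.0359
```

```bash
python3 - <<'E'
from h import *
s=bot.observe(); im=eyes.camera("wrist"); i=eyes.camera_info("wrist"); print(s["opening"],s["position"],s["eef_rot"],s["wrist_force"])
cv2.imwrite("pics/w10.png",im)
im=eyes.camera("scene")
cv2.imwrite("pics/s11.png",cv2.resize(im[0:240,240:480],None,fx=2.5,fy=2.5,interpolation=cv2.INTER_CUBIC))
E
```

```text
0.03587405029794222 [ 0.59748418 -0.35520676  0.20364142] [ -89.49549275    0.69756446 -178.26026733] [-0.39060128 -0.7919442   0.42812556]
```

View pics/w10.png

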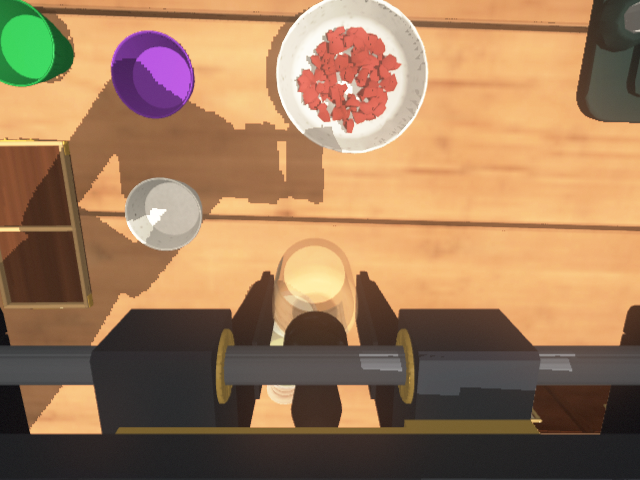

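View pics/s11.png

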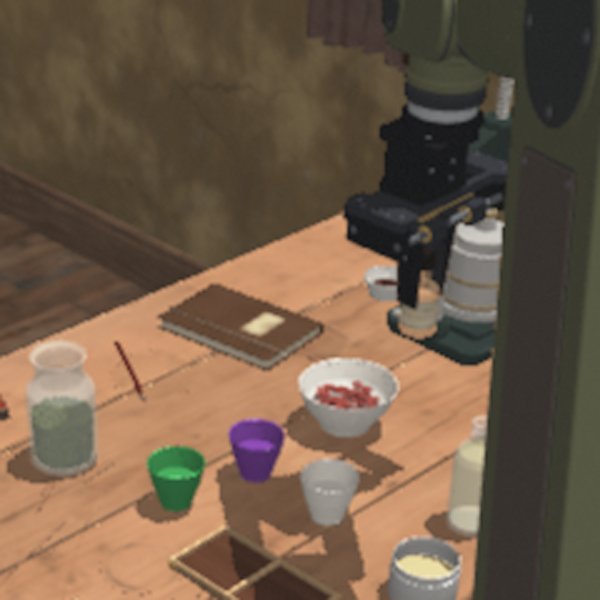

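```bash
python3 - <<'E'
from h import *
go(.616,.085,.21,-178)
t=eyes.camera("top"); cv2.imwrite("pics/c3.png",cv2.resize(t[190:310,260:400],None,fx=5,fy=5,interpolation=cv2.INTER_CUBIC))
E
```

```text
shift [-33.7, -13.3, -438.1] turn [-0.2, -0.3, -0.3] rows>= 8.8
```

View pics/c3.png

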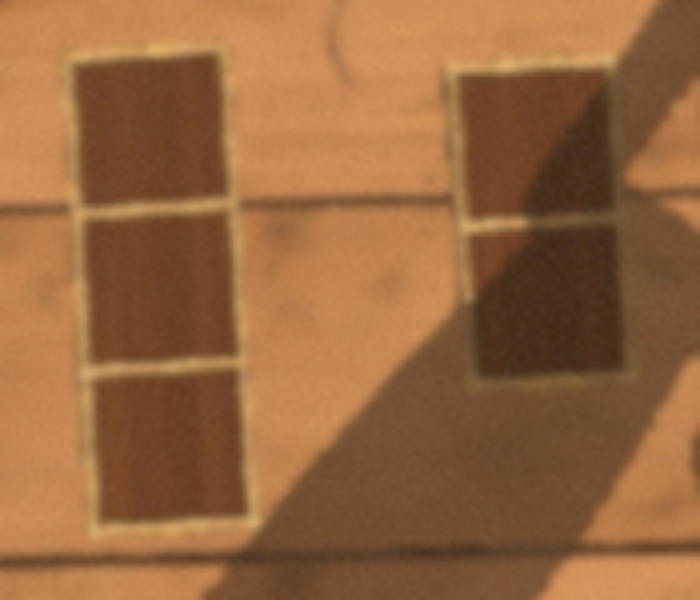

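```bash
python3 - <<'E'
from h import *
for nm,c,off in (("long",[(67,57),(226,47),(259,525),(92,535)],(.076,0,-.076)),("short",[(446,68),(614,58),(634,378),(472,388)],(.038,-.038))):
    P=np.array([pix("top",260+(u+.5)/5-.5,190+(v+.5)/5-.5,.01) for u,v in c]); m=P.mean(0)
    ax=(P[0]+P[1]-P[2]-P[3])/2; a=ax/np.linalg.norm(ax)
    print(nm,"c",m.round(4),np.linalg.norm(ax).round(3),"wid",np.linalg.norm(P[0]-P[1]).round(3),np.linalg.norm(P[2]-P[3]).round(3),"ang",np.degrees(np.arctan2(ax[1],ax[0])).round(1),[(m+a*o)[:2].round(4).tolist() for o in off])
E
```

```text
long c [0.5386 0.0802 0.01  ] 0.23 wid 0.077 0.08 ang 2.4 [[0.6145, 0.0834], [0.5386, 0.0802], [0.4626, 0.077]]
short c [ 0.5664 -0.1024  0.01  ] 0.154 wid 0.081 0.077 ang 2.4 [[0.6043, -0.1008], [0.5284, -0.104]]
```

{"method": "step_arm", "body": {"moves": [[-34,-15,-438,0,0,0,0],[-34,-15,-438,0,0,0,0],[-34,-15,-438,0,0,0,0],[-34,-15,-438,0,0,0,0],[-34,-15,-438,0,0,0,0],[-34,-15,-438,0,0,0,0],[-34,-15,-438,0,0,0,0],[-34,-15,-438,0,0,0,0]]}}

```text
time_s: 12.15
position: [0.6126, 0.0476, 0.2074]
eef_rot: [-89.9, 0.0, -178.3]
wrist_force: [0.9, -1.0, -0.6]
opening: 0.0355
```

```bash
python3 - <<'E'
from h import *
go(.616,.085,.12,-178)
E
```

```text
shift [-4.4, 87.3, -37.5] turn [-0.1, -0.3, -0.0] rows>= 1.9
```

{"method": "step_arm", "body": {"moves": [[-2,30,-36,0,0,0,0],[-2,70,-36,0,0,0,0],[-2,90,-36,0,0,0,0],[-2,100,-36,0,0,0,0],[-2,120,-36,0,0,0,0],[-2,130,-36,0,0,0,0],[-2,130,-36,0,0,0,0]]}}

```text
time_s: 12.85
position: [0.6123, 0.0829, 0.0753]
eef_rot: [-89.9, -0.2, -178.3]
wrist_force: [-0.1, 0.8, -0.4]
opening: 0.0357
```

```bash
python3 - <<'E'
from h import *
s=bot.observe(); im=eyes.camera("wrist"); i=eyes.camera_info("wrist"); print(s["opening"],s["position"],s["eef_rot"],s["wrist_force"])
c=np.array([proj("wrist",[.6145+a,.0834+b,.004],i) for a,b in ((.036,.036),(.036,-.036),(-.036,-.036),(-.036,.036))]).astype(int); cv2.polylines(im,[c],True,(0,255,0),1)
cv2.imwrite("pics/w11.png",im)
im=eyes.camera("scene")
cv2.imwrite("pics/s12.png",cv2.resize(im[130:330,180:380],None,fx=3,fy=3,interpolation=cv2.INTER_CUBIC))
go(.6145,.0834,.031)
E
```

```text
0.03566233302985598 [0.6123193  0.08288417 0.07531286] [-8.98500386e+01 -1.67020111e-01 -1.78301582e+02] [-0.07101527  0.81870311 -0.40505471]
shift [-0.4, 46.9, -0.5] turn [-0.1, 1.7, -0.1] rows>= 0.9
```

View pics/w11.png

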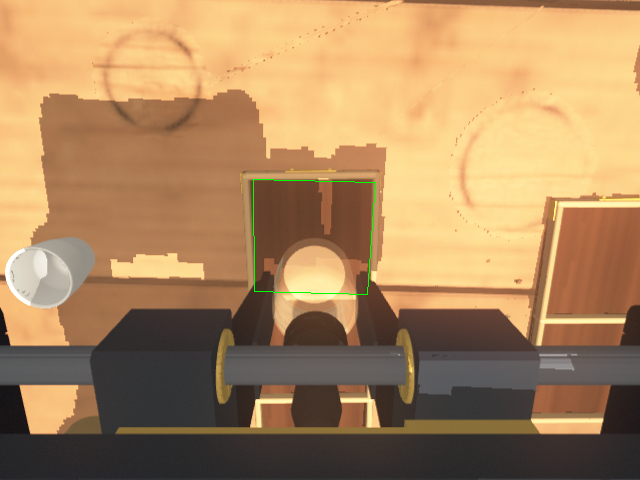

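View pics/s12.png

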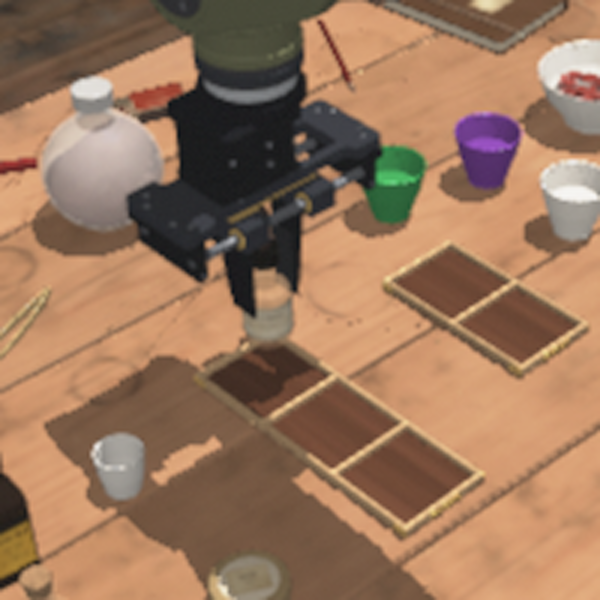

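{"method": "step_arm", "body": {"moves": [[-1,15,0,0,0,0,0],[-1,30,0,0,0,0,0],[-1,40,0,0,0,0,0],[-1,43,0,0,0,0,0],[-1,43,0,0,0,0,0],[-1,43,0,0,0,0,0]]}}

```text
time_s: 13.55
position: [0.6154, 0.083, 0.0351]
eef_rot: [-89.9, 0.1, -178.3]
wrist_force: [-0.1, -0.2, 0.1]
opening: 0.0351
```

```bash
python3 - <<'E'
from h import *
s=bot.observe(); print(s["opening"],s["position"],s["wrist_force"])
im=eyes.camera("scene")
cv2.imwrite("pics/s13.png",cv2.resize(im[130:330,180:380],None,fx=3,fy=3,interpolation=cv2.INTER_CUBIC))
E
```

```text
0.03514421829802854 [0.61540277 0.08297451 0.03505157] [-0.09997305 -0.22045961  0.07863194]
```

View pics/s13.png

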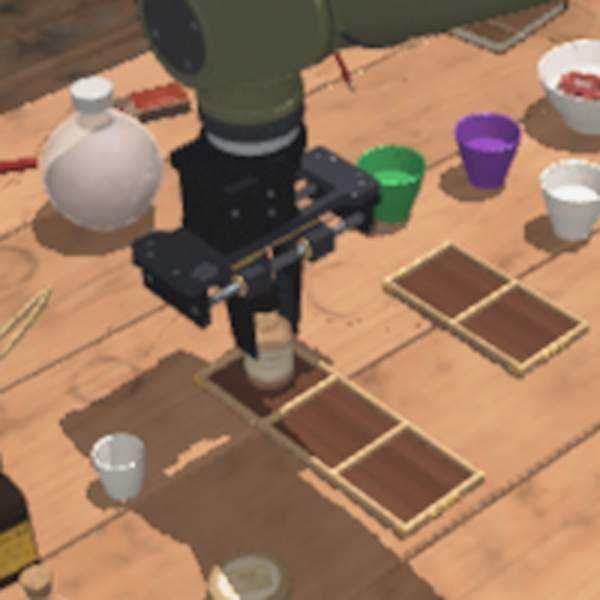

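{"method": "step_arm", "body": {"moves": [[0,3,0,0,0,0,0],[0,4,0,0,0,0,0],[0,4,0,0,0,0,0]]}}

```text
time_s: 13.9
position: [0.6156, 0.083, 0.0314]
eef_rot: [-89.9, 0.1, -178.3]
wrist_force: [0.1, -0.5, -1.0]
opening: 0.0353
```

{"method": "step_arm", "body": {"moves": [[0,0,0,0,0,0,0.6],[0,0,0,0,0,0,0.6],[0,0,0,0,0,0,0.6],[0,0,0,0,0,0,0.6],[0,-20,0,0,0,0,0.6],[0,-60,0,0,0,0,0.6],[0,-105,0,0,0,0,0.6],[0,-150,0,0,0,0,0.6]]}}

```text
time_s: 14.7
position: [0.6148, 0.0833, 0.1826]
eef_rot: [-89.9, 0.1, -178.3]
wrist_force: [0.7, 0.5, -0.0]
opening: 0.0569
```

```bash
python3 - <<'E'
from h import *
s=bot.observe(); print(s["opening"],s["position"],s["wrist_force"])
im=eyes.camera("scene")
cv2.imwrite("pics/s14.png",cv2.resize(im[130:330,180:380],None,fx=3,fy=3,interpolation=cv2.INTER_CUBIC))
go(.491,.358,.22,-178)
E
```

```text
0.05693251318448944 [0.61476726 0.08331644 0.18261199] [ 0.66449006  0.54489892 -0.01269899]
shift [119.9, -29.5, -278.0] turn [-0.1, -0.3, -1.0] rows>= 6.1
```

View pics/s14.png

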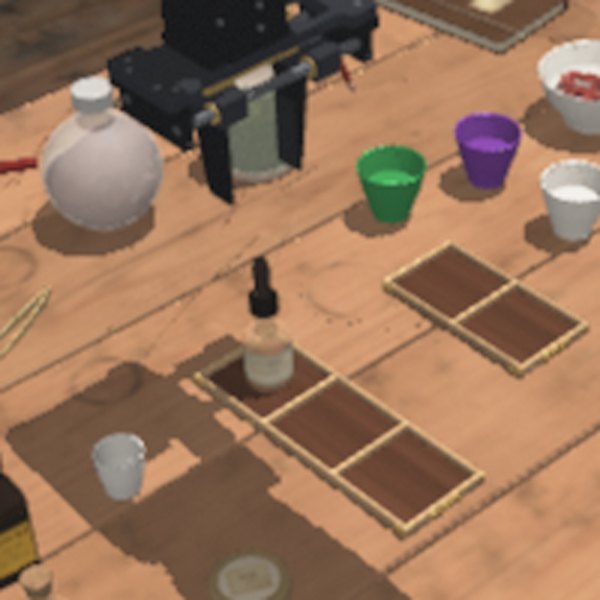

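{"method": "step_arm", "body": {"moves": [[120,0,-277,0,0,0,1],[120,0,-277,0,0,0,1],[120,0,-277,0,0,0,1],[120,0,-277,0,0,0,1],[120,0,-277,0,0,0,1],[120,0,-277,0,0,0,1],[120,0,-277,0,0,0,1],[120,0,-277,0,0,0,1]]}}

```text
time_s: 15.55
position: [0.4908, 0.3578, 0.1904]
eef_rot: [-89.9, 1.0, -178.1]
wrist_force: [0.2, 0.2, 0.2]
opening: 0.0953
```

```bash
python3 - <<'E'
from h import *
s=bot.observe(); im=eyes.camera("wrist"); i=eyes.camera_info("wrist"); print(s["opening"],s["position"],s["eef_rot"])
for n in ("corked_bottle","black_bottle"): print([(w(r["centre"],i).round(4),r["p"]) for r in finder.spot_point(n,"wrist")[:3]])
for r,z in ((.021,0),(.021,.05)):
    c=np.array([proj("wrist",[.4915+r*np.cos(t),.3585+r*np.sin(t),z],i) for t in np.linspace(0,6.28,30)]).astype(int); cv2.polylines(im,[c],True,(0,255,0),1)
cv2.imwrite("pics/w15.png",im)
go(.4915,.3585,.1,-178)
E
```

```text
0.09528951247105573 [0.49081791 0.3578409  0.19040057] [ -89.85210667    0.97384279 -178.13617336]
[(array([0.4918, 0.3532, 0.0012]), 0.84)]
[(array([ 0.5909,  0.336 , -0.0019]), 0.95), (array([ 0.5441,  0.0791, -0.001 ]), 0.68)]
shift [2.0, 90.3, -3.0] turn [-0.2, -0.4, -1.0] rows>= 1.8
```

View pics/w15.png

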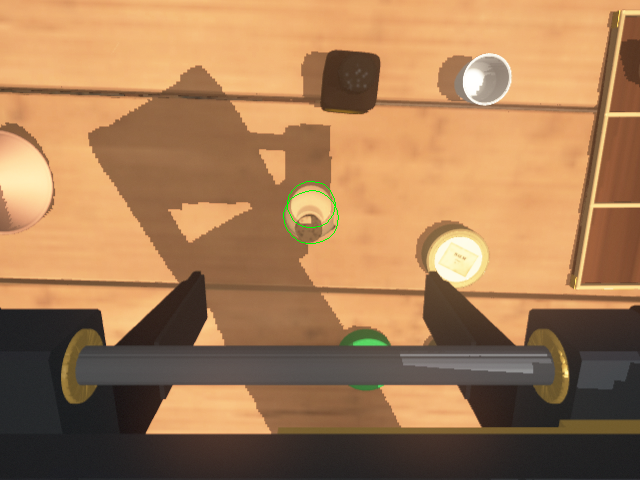

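{"method": "step_arm", "body": {"moves": [[0,50,0,0,0,0,1],[0,100,0,0,0,0,1],[0,130,0,0,0,0,1],[0,150,0,0,0,0,1],[0,160,0,0,0,0,1],[0,160,0,0,0,0,1],[0,160,0,0,0,0,1]]}}

```text
time_s: 16.4
position: [0.4959, 0.3554, 0.0316]
eef_rot: [-89.9, 1.1, -178.4]
wrist_force: [0.3, -0.2, 1.6]
opening: 0.095
```

```bash
python3 - <<'E'
from h import *
s=bot.observe(); im=eyes.camera("wrist"); i=eyes.camera_info("wrist"); print(s["opening"],s["position"],s["eef_rot"],s["wrist_force"])
cv2.imwrite("pics/w16.png",im)
im=eyes.camera("scene")
cv2.imwrite("pics/s16.png",cv2.resize(im[230:430,100:300],None,fx=3,fy=3,interpolation=cv2.INTER_CUBIC))
go(.4915,.3585,.016,-178)
E
```

```text
0.09504751525538083 [0.49591352 0.35536444 0.03156175] [ -89.90332666    1.05104839 -178.44095813] [ 0.32895086 -0.19088951  1.5617656 ]
shift [4.9, 16.3, -2.7] turn [-0.1, -0.4, -1.1] rows>= 0.3
```

View pics/w16.png

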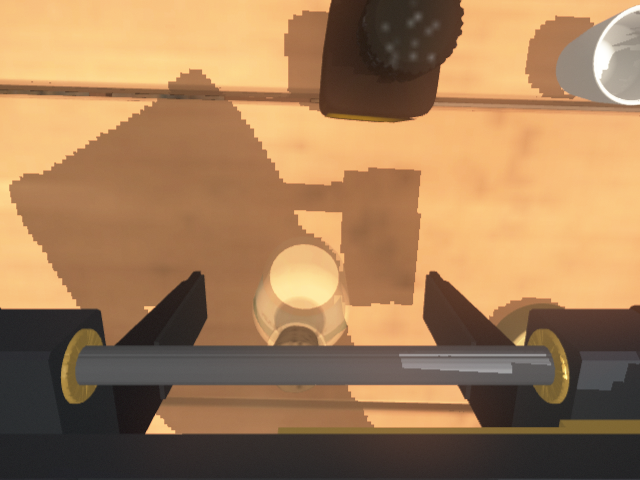

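View pics/s16.png

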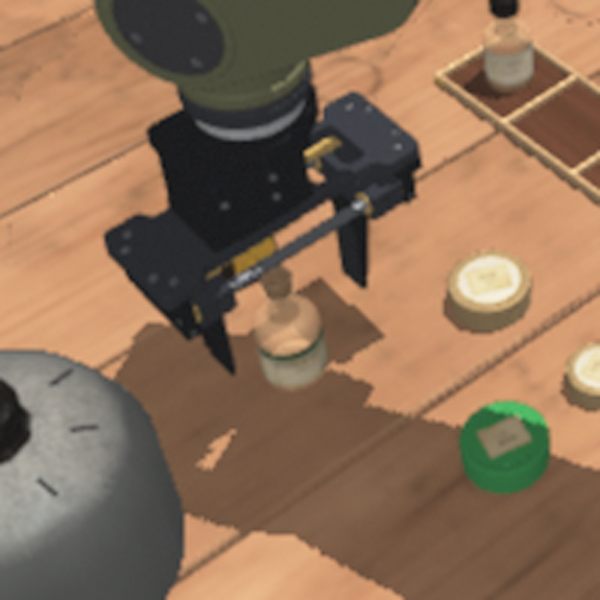

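{"method": "step_arm", "body": {"moves": [[4,8,-2,0,0,-1,1],[4,16,-2,0,0,-1,1],[4,16,-2,0,0,-1,0],[4,16,-2,0,0,-1,0],[4,16,-2,0,0,-1,0],[4,16,-2,0,0,-1,0],[4,16,-2,0,0,-1,0],[4,16,-2,0,0,-1,0]], "force": 20}}

```text
time_s: 17.3
position: [0.4925, 0.3579, 0.0165]
eef_rot: [-90.0, 0.1, -178.4]
wrist_force: [-0.5, -0.8, 0.5]
opening: 0.0521
```

{"method": "step_arm", "body": {"moves": [[0,0,0,0,0,0,0],[0,0,0,0,0,0,0],[0,0,0,0,0,0,0]]}}

```text
time_s: 17.6
position: [0.4927, 0.3582, 0.0167]
eef_rot: [-90.0, 0.2, -178.4]
wrist_force: [0.3, 1.3, 1.0]
opening: 0.0411
```

```bash
python3 - <<'E'
from h import *
s=bot.observe(); im=eyes.camera("wrist"); print(s["opening"],s["position"],s["eef_rot"],s["wrist_force"])
cv2.imwrite("pics/w17.png",im)
E
```

```text
0.04114195817800806 [0.4927164  0.35821457 0.01674987] [-8.99889090e+01  1.72510773e-01 -1.78410588e+02] [0.25178897 1.25017407 1.00832465]
```

View pics/w17.png

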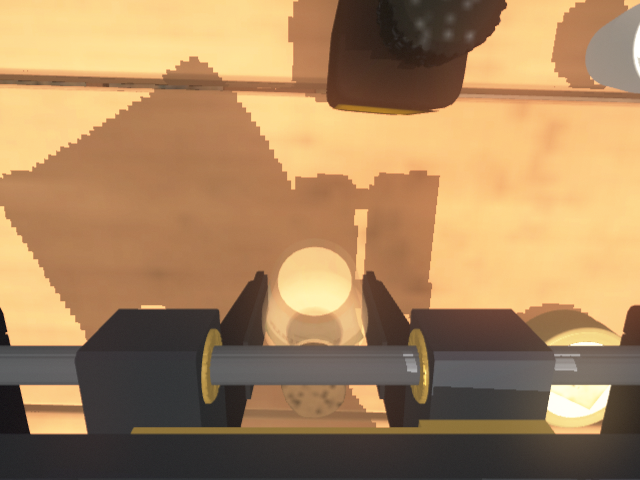

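{"method": "step_arm", "body": {"moves": [[0,-10,0,0,0,0,0],[0,-30,0,0,0,0,0],[0,-80,0,0,0,0,0],[0,-130,0,0,0,0,0],[0,-165,0,0,0,0,0],[-20,-165,100,0,0,0,0],[-40,-165,150,0,0,0,0],[-45,-165,200,0,0,0,0]], "force": 25}}

```text
time_s: 18.45
position: [0.5306, 0.2119, 0.183]
eef_rot: [-90.0, 0.3, -178.3]
wrist_force: [0.3, 0.5, -1.3]
opening: 0.041
```

```bash
python3 - <<'E'
from h import *
s=bot.observe(); print(s["opening"],s["position"],s["eef_rot"],s["wrist_force"])
go(.5386,.0802,.18,-178)
E
```

```text
0.04095595236107619 [0.53059046 0.21193134 0.18300587] [ -89.9802119     0.25379595 -178.32584575] [ 0.34102754  0.51348154 -1.34166846]
shift [-4.1, 3.1, 131.9] turn [-0.0, -0.3, -0.3] rows>= 2.6
```

{"method": "step_arm", "body": {"moves": [[-4,0,132,0,0,0,0],[-4,0,132,0,0,0,0],[-4,0,132,0,0,0,0],[-4,40,132,0,0,0,0],[-4,80,132,0,0,0,0],[-4,110,132,0,0,0,0],[-4,120,132,0,0,0,0],[-4,120,132,0,0,0,0]]}}

```text
time_s: 19.25
position: [0.5376, 0.08, 0.0617]
eef_rot: [-90.0, 0.1, -178.3]
wrist_force: [0.3, -0.5, 0.2]
opening: 0.0408
```

```bash
python3 - <<'E'
from h import *
s=bot.observe(); im=eyes.camera("wrist"); i=eyes.camera_info("wrist"); print(s["opening"],s["position"],s["eef_rot"],s["wrist_force"])
c=np.array([proj("wrist",[.5386+a,.0802+b,.004],i) for a,b in ((.036,.036),(.036,-.036),(-.036,-.036),(-.036,.036))]).astype(int); cv2.polylines(im,[c],True,(0,255,0),1)
cv2.imwrite("pics/w18.png",im)
im=eyes.camera("scene")
cv2.imwrite("pics/s18.png",cv2.resize(im[150:350,180:380],None,fx=3,fy=3,interpolation=cv2.INTER_CUBIC))
go(.5386,.0802,.021,-178)
E
```

```text
0.04076375499246595 [0.53764538 0.07995474 0.06173384] [-8.99695325e+01  5.11938788e-02 -1.78322684e+02] [ 0.34052328 -0.50285371  0.22662449]
shift [1.9, 43.9, -0.0] turn [-0.0, -0.3, -0.4] rows>= 0.9
```

View pics/w18.png

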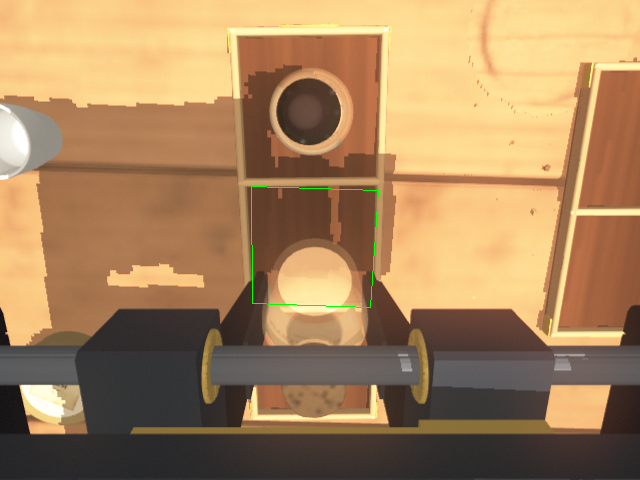

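View pics/s18.png

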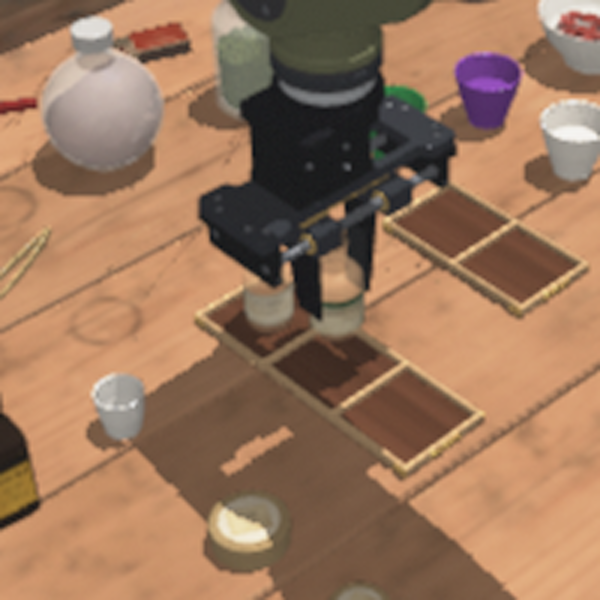

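{"method": "step_arm", "body": {"moves": [[0,20,0,0,0,0,0],[0,34,0,0,0,0,0],[0,40,0,0,0,0,0],[0,41,0,0,0,0,0],[0,41,0,0,0,0,0],[0,41,0,0,0,0,0]]}}

```text
time_s: 19.95
position: [0.5411, 0.0803, 0.0247]
eef_rot: [-90.0, 0.5, -178.3]
wrist_force: [-0.2, -0.9, -0.7]
opening: 0.0411
```

{"method": "step_arm", "body": {"moves": [[2,3,0,0,0,0,0],[2,4,0,0,0,0,0],[2,4,0,0,0,0,0]]}}

```text
time_s: 20.25
position: [0.5392, 0.0802, 0.0208]
eef_rot: [-90.0, 0.5, -178.3]
wrist_force: [0.3, 0.1, -1.1]
opening: 0.0409
```

{"method": "step_arm", "body": {"moves": [[0,0,0,0,0,0,0.65],[0,0,0,0,0,0,0.65],[0,0,0,0,0,0,0.65],[0,0,0,0,0,0,0.65],[0,-30,0,0,0,0,0.65],[0,-80,0,0,0,0,0.65],[0,-130,0,0,0,0,0.65],[0,-165,0,0,0,0,0.65]]}}

```text
time_s: 21.05
position: [0.5389, 0.0803, 0.1898]
eef_rot: [-90.0, 0.7, -178.3]
wrist_force: [0.2, -0.6, -0.0]
opening: 0.0619
```

```bash
python3 - <<'E'
from h import *
s=bot.observe(); print(s["opening"],s["position"],s["eef_rot"],s["wrist_force"])
im=eyes.camera("scene")
cv2.imwrite("pics/s19.png",cv2.resize(im[150:350,180:380],None,fx=3,fy=3,interpolation=cv2.INTER_CUBIC))
go(.5955,.233,.18,-90)
E
```

```text
0.06187111320153442 [0.53890477 0.080315   0.18982725] [ -89.98746778    0.73237614 -178.30934019] [ 0.23589431 -0.60669787 -0.03769568]
shift [-57.5, 17.6, -150.8] turn [-1.0, -88.3, -1.0] rows>= 10.3
```

View pics/s19.png

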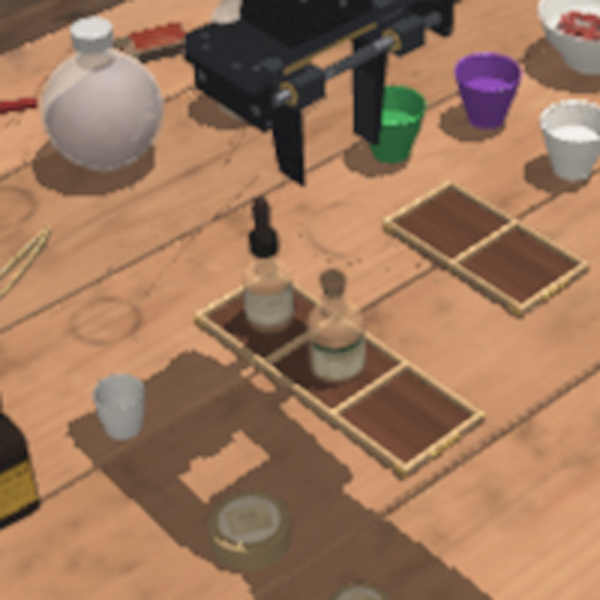

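{"method": "step_arm", "body": {"moves": [[-57,0,-151,0,-88,0,1],[-57,0,-151,0,-88,0,1],[-57,0,-151,0,-88,0,1],[-57,0,-151,0,-88,0,1],[-57,0,-151,0,-88,0,1],[-57,0,-151,0,-88,0,1],[-57,0,-151,0,-88,0,1],[-57,0,-151,0,-88,0,1]]}}

```text
time_s: 21.9
position: [0.5944, 0.2332, 0.197]
eef_rot: [-88.9, 0.3, -109.2]
wrist_force: [0.0, -0.5, -0.5]
opening: 0.0951
```

```bash
python3 - <<'E'
from h import *
s=bot.observe(); print(s["opening"],s["position"],s["eef_rot"],s["wrist_force"])
go(.5955,.233,.12,-90)
E
```

```text
0.09513118150007431 [0.59441217 0.23324633 0.19696179] [ -88.93104728    0.27422315 -109.18625577] [ 0.01005312 -0.46595818 -0.51359825]
shift [0.2, 77.0, -0.3] turn [-1.1, -19.2, -0.1] rows>= 2.2
```

{"method": "step_arm", "body": {"moves": [[0,0,0,-1,-8,0,1],[0,20,0,-1,-16,0,1],[0,50,0,-1,-19,0,1],[0,70,0,-1,-19,0,1],[0,75,0,-1,-19,0,1],[0,75,0,-1,-19,0,1]]}}

```text
time_s: 22.5
position: [0.5952, 0.2329, 0.1208]
eef_rot: [-90.0, 0.0, -90.2]
wrist_force: [-0.6, 0.6, -0.2]
opening: 0.0948
```

```bash
python3 - <<'E'
from h import *
s=bot.observe(); im=eyes.camera("wrist"); i=eyes.camera_info("wrist"); print(s["opening"],s["position"],s["eef_rot"])
for n in ("crucible",): print([(w(r["centre"],i).round(4),r["p"]) for r in finder.spot_point(n,"wrist")[:3]])
for r,z in ((.015,0),(.018,.037)):
    c=np.array([proj("wrist",[.5955+r*np.cos(t),.233+r*np.sin(t),z],i) for t in np.linspace(0,6.28,30)]).astype(int); cv2.polylines(im,[c],True,(0,255,0),1)
cv2.imwrite("pics/w20.png",im)
go(.5955,.233,.008,-90)
E
```

```text
0.09481676896556089 [0.59521509 0.23292396 0.12078159] [-9.00035903e+01  4.01094011e-02 -9.01933265e+01]
[(array([0.5986, 0.2326, 0.0026]), 0.92)]
shift [0.6, 115.3, -1.6] turn [-0.2, -0.2, -0.1] rows>= 2.3
```

View pics/w20.png

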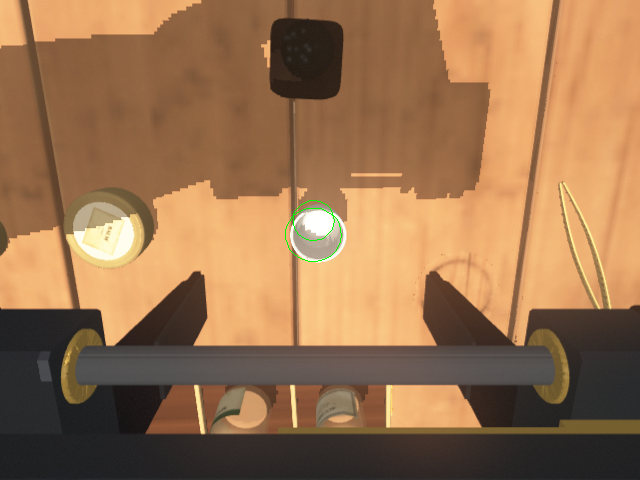

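{"method": "step_arm", "body": {"moves": [[0,50,1,0,0,0,1],[0,80,1,0,0,0,1],[0,95,1,0,0,0,1],[0,105,1,0,0,0,1],[0,110,1,0,0,0,1],[0,110,1,0,0,0,1],[0,110,1,0,0,0,1]]}}

```text
time_s: 23.3
position: [0.5993, 0.234, 0.015]
eef_rot: [-89.6, 0.2, -90.2]
wrist_force: [-0.2, -0.0, -0.2]
opening: 0.0951
```

```bash
python3 - <<'E'
from h import *
s=bot.observe(); im=eyes.camera("wrist"); i=eyes.camera_info("wrist"); print(s["opening"],s["position"],s["eef_rot"],s["wrist_force"])
cv2.imwrite("pics/w21.png",im)
im=eyes.camera("scene"); im=cv2.resize(im[210:350,150:290],None,fx=4.3,fy=4.3,interpolation=cv2.INTER_CUBIC)
P=lambda X:((proj("scene",X)-[150,210])*4.3+1.65).astype(int)
R=Ro.from_euler("xyz",s["eef_rot"],degrees=True); h=s["opening"]/2
for z,col in ((.014,(0,0,255)),(0,(255,0,0)),(-.01,(255,0,255)),(-.02,(0,255,255))): 
  for a in (1,-1):
    p=np.array([P(s["position"]+R.apply([q*.01,z,a*b])) for q,b in ((-1,h),(-1,h+.012),(1,h+.012),(1,h))]); cv2.polylines(im,[p],True,col,1)
cv2.imwrite("pics/s21.png",im)
E
```

```text
0.09507636299168712 [0.59933943 0.23398308 0.01504401] [-89.622371     0.1575084  -90.19011372] [-0.21560041 -0.02907886 -0.18671713]
```

View pics/w21.png

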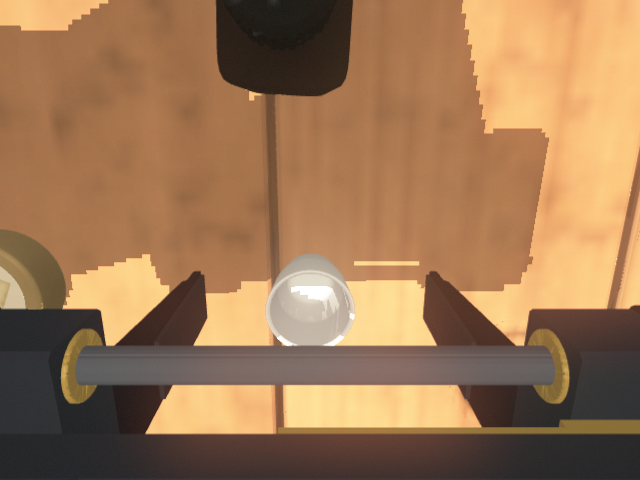

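View pics/s21.png

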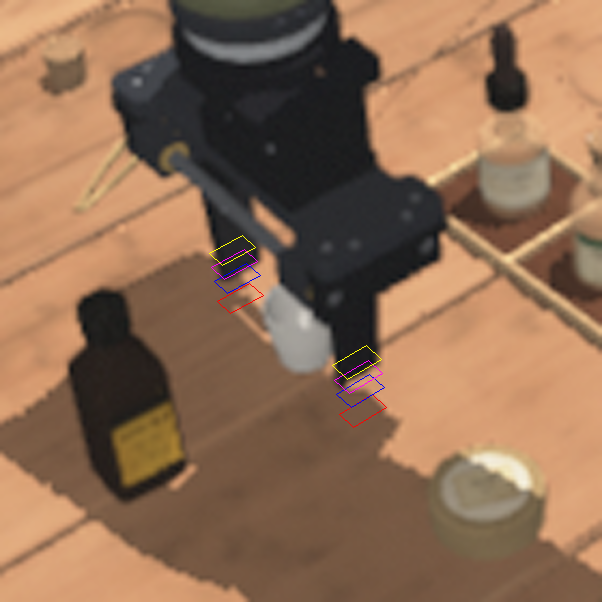

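{"method": "step_arm", "body": {"moves": [[0,5,-1,0,0,0,0],[0,8,-1,0,0,0,0],[0,9,-1,0,0,0,0],[0,9,-1,0,0,0,0],[0,9,-1,0,0,0,0],[0,9,-1,0,0,0,0],[0,9,-1,0,0,0,0],[0,9,-1,0,0,0,0]], "force": 15}}

```text
time_s: 24.2
position: [0.5983, 0.234, 0.006]
eef_rot: [-89.6, 0.2, -90.2]
wrist_force: [-0.8, -0.2, 0.3]
opening: 0.0365
```

{"method": "step_arm", "body": {"moves": [[0,0,0,0,0,0,0],[0,0,0,0,0,0,0],[0,0,0,0,0,0,0]]}}

```text
time_s: 24.5
position: [0.5982, 0.234, 0.006]
eef_rot: [-89.6, 0.2, -90.2]
wrist_force: [-0.6, 0.2, 0.2]
opening: 0.0342
```

```bash
python3 - <<'E'
from h import *
s=bot.observe(); im=eyes.camera("wrist"); i=eyes.camera_info("wrist"); print(s["opening"],s["position"],s["eef_rot"],s["wrist_force"])
cv2.imwrite("pics/w22.png",im)
E
```

```text
0.03422776191029066 [0.59822406 0.23399588 0.00596428] [-89.6340639    0.153829   -90.18676189] [-0.62756974  0.21753068  0.18305048]
```

View pics/w22.png

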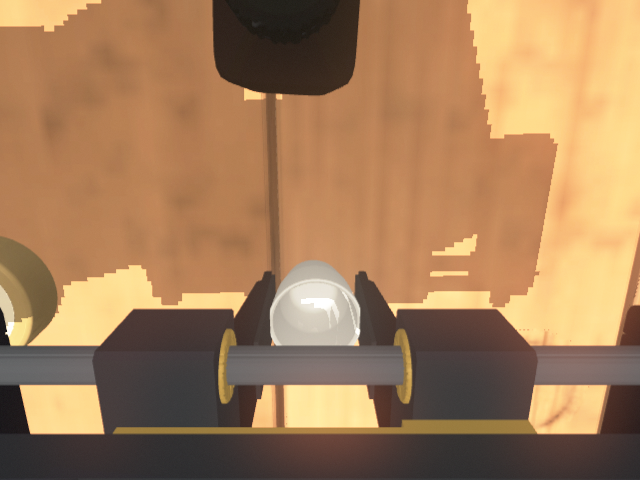

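{"method": "step_arm", "body": {"moves": [[0,-10,0,0,0,0,0],[0,-30,0,0,0,0,0],[0,-75,0,0,0,0,0],[0,-120,0,0,0,0,0],[0,-160,0,0,8,0,0],[20,-170,-40,0,16,0,0],[40,-170,-80,0,24,0,0],[60,-170,-110,0,32,0,0]], "force": 18}}

```text
time_s: 25.35
position: [0.4856, 0.1735, 0.1765]
eef_rot: [-89.7, 0.4, -122.5]
wrist_force: [-0.1, -0.4, 0.0]
opening: 0.0342
```

```bash
python3 - <<'E'
from h import *
s=bot.observe(); print(s["opening"],s["position"],s["eef_rot"],s["wrist_force"])
go(.4626,.077,.17,-178)
E
```

```text
0.03418217716683096 [0.48562391 0.1734953  0.17647934] [ -89.7008324     0.39959679 -122.47805161] [-0.08406337 -0.36364436  0.02336824]
shift [93.8, 6.0, 32.4] turn [-0.1, 55.5, -0.5] rows>= 6.5
```

{"method": "step_arm", "body": {"moves": [[94,0,32,0,55.5,0,0],[94,0,32,0,55.5,0,0],[94,0,32,0,55.5,0,0],[94,0,32,0,55.5,0,0],[94,0,32,0,55.5,0,0],[94,0,32,0,55.5,0,0],[94,0,32,0,55.5,0,0],[94,0,32,0,55.5,0,0]]}}

```text
time_s: 26.15
position: [0.4622, 0.077, 0.1767]
eef_rot: [-90.2, 0.5, -178.0]
wrist_force: [-0.3, 0.6, -0.4]
opening: 0.0341
```

```bash
python3 - <<'E'
from h import *
s=bot.observe(); print(s["opening"],s["position"],s["eef_rot"],s["wrist_force"])
go(.4626,.077,.06,-178)
E
```

```text
0.034083321616007994 [0.46219564 0.07698269 0.1766777 ] [ -90.16280866    0.52938217 -177.97275436] [-0.25977321  0.59836513 -0.41915243]
shift [0.7, 116.7, 0.3] turn [0.2, 0.0, -0.5] rows>= 2.3
```

{"method": "step_arm", "body": {"moves": [[0,45,0,0,0,-0.5,0],[0,85,0,0,0,-0.5,0],[0,110,0,0,0,-0.5,0],[0,125,0,0,0,-0.5,0],[0,130,0,0,0,-0.5,0],[0,130,0,0,0,-0.5,0]]}}

```text
time_s: 26.75
position: [0.4631, 0.0774, 0.0465]
eef_rot: [-90.2, -0.0, -177.9]
wrist_force: [-0.3, -0.4, -1.1]
opening: 0.0342
```

```bash
python3 - <<'E'
from h import *
s=bot.observe(); im=eyes.camera("wrist"); i=eyes.camera_info("wrist"); print(s["opening"],s["position"],s["eef_rot"],s["wrist_force"])
c=np.array([proj("wrist",[.4626+a,.077+b,.004],i) for a,b in ((.036,.036),(.036,-.036),(-.036,-.036),(-.036,.036))]).astype(int); cv2.polylines(im,[c],True,(0,255,0),1)
cv2.imwrite("pics/w23.png",im)
im=eyes.camera("scene")
cv2.imwrite("pics/s23.png",cv2.resize(im[170:350,200:380],None,fx=3.3,fy=3.3,interpolation=cv2.INTER_CUBIC))
go(.4626,.077,.010,-178)
E
```

```text
0.034234364490559964 [0.46313595 0.07739717 0.0465217 ] [-9.01592745e+01 -1.65341103e-02 -1.77912310e+02] [-0.27808794 -0.43179507 -1.13617389]
shift [1.9, 38.0, 0.5] turn [0.2, 0.1, -0.2] rows>= 0.8
```

View pics/w23.png

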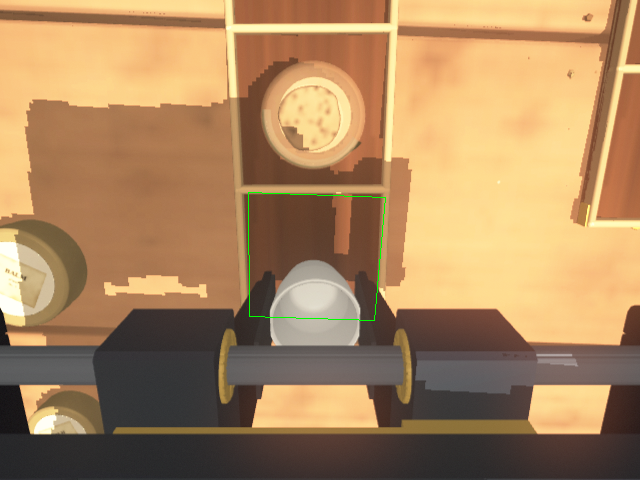

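View pics/s23.png

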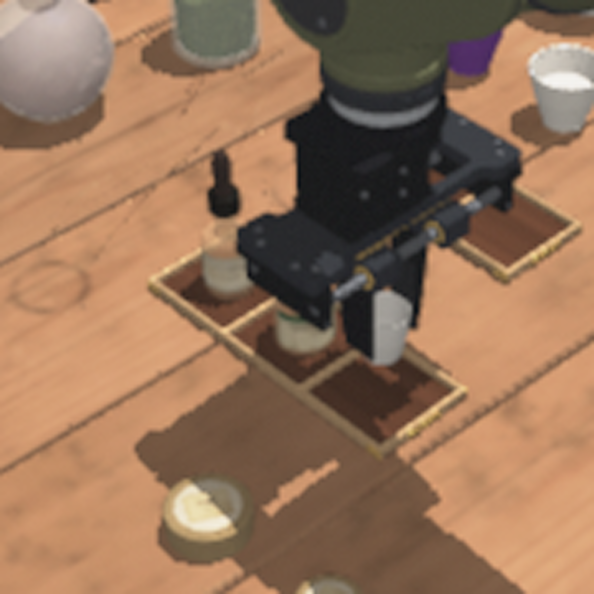

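{"method": "step_arm", "body": {"moves": [[1,15,0,0,0,0,0],[1,27,0,0,0,0,0],[1,34,0,0,0,0,0],[1,36,0,0,0,0,0],[1,36,0,0,0,0,0],[1,36,0,0,0,0,0]]}}

```text
time_s: 27.45
position: [0.4639, 0.0775, 0.0125]
eef_rot: [-90.2, 0.2, -177.9]
wrist_force: [-0.8, 0.1, 0.0]
opening: 0.0344
```

{"method": "step_arm", "body": {"moves": [[1,2,0,0,0,0,0],[1,2,0,0,0,0,0],[1,2,0,0,0,0,0.5],[1,2,0,0,0,0,0.5],[1,2,0,0,0,0,0.5],[1,2,0,0,0,0,0.5],[1,-20,0,0,0,0,0.5],[1,-60,0,0,0,0,0.5]]}}

```text
time_s: 28.25
position: [0.4596, 0.0772, 0.0699]
eef_rot: [-90.2, -0.2, -177.9]
wrist_force: [0.7, 0.4, -0.6]
opening: 0.0477
```

{"method": "step_arm", "body": {"moves": [[0,-40,0,0,0,0,1],[0,-80,0,0,0,0,1],[0,-110,0,0,0,0,1],[0,-110,0,0,0,0,1]]}}

```text
time_s: 28.65
position: [0.4634, 0.0771, 0.1858]
eef_rot: [-90.2, 0.4, -177.9]
wrist_force: [-0.3, -0.1, 0.0]
opening: 0.0738
```

```bash
python3 - <<'E'
from h import *
s=bot.observe(); print(s["opening"],s["position"],s["eef_rot"],s["wrist_force"])
im=eyes.camera("scene")
cv2.imwrite("pics/s24.png",cv2.resize(im[170:370,150:370],None,fx=3,fy=3,interpolation=cv2.INTER_CUBIC))
im=eyes.camera("wrist"); cv2.imwrite("pics/w24.png",im)
go(.590,.337,.18,-178)
E
```

```text
0.07380435879355055 [0.46339327 0.0770536  0.185756  ] [ -90.16609694    0.35250251 -177.93200336] [-0.28105585 -0.061243    0.0458822 ]
shift [-138.9, 0.6, -255.3] turn [0.2, 0.1, 0.2] rows>= 5.8
```

View pics/s24.png

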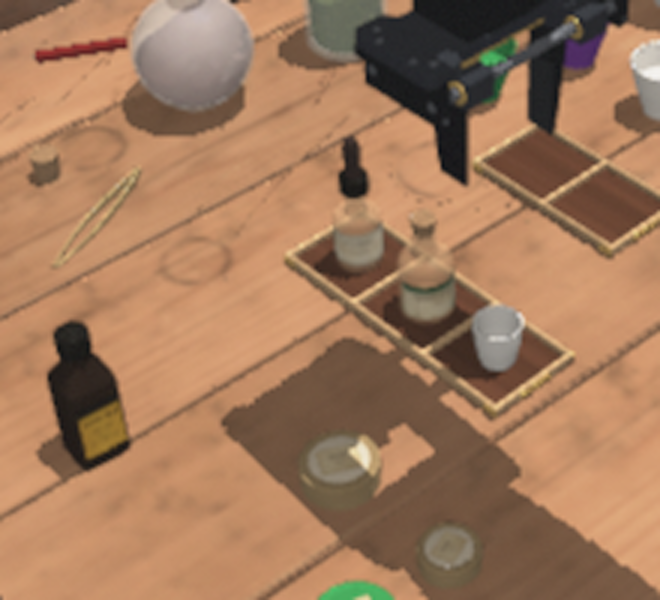

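View pics/w24.png

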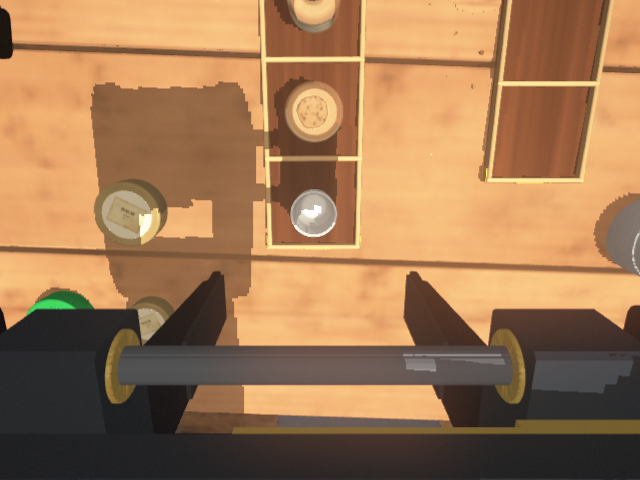

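{"method": "step_arm", "body": {"moves": [[-139,0,-255,0,0,0,1],[-139,0,-255,0,0,0,1],[-139,0,-255,0,0,0,1],[-139,0,-255,0,0,0,1],[-139,0,-255,0,0,0,1],[-139,0,-255,0,0,0,1],[-139,0,-255,0,0,0,1],[-139,0,-255,0,0,0,1]]}}

```text
time_s: 29.55
position: [0.5888, 0.3366, 0.1772]
eef_rot: [-90.0, -0.4, -177.9]
wrist_force: [-0.5, -0.3, 0.1]
opening: 0.0953
```

```bash
python3 - <<'E'
from h import *
s=bot.observe(); im=eyes.camera("wrist"); i=eyes.camera_info("wrist"); print(s["opening"],s["position"],s["eef_rot"])
for n in ("black_bottle",): print([(w(r["centre"],i).round(4),r["p"]) for r in finder.spot_point(n,"wrist")[:3]])
for yaw,col in ((0,(0,255,0)),(-4,(255,255,0))):
 for z in (0,.065):
  a=np.radians(yaw); q=np.array([[np.cos(a),-np.sin(a)],[np.sin(a),np.cos(a)]])
  c=np.array([proj("wrist",np.r_[[.59,.337]+q@np.array(p)*.0185,z],i) for p in ((1,1),(1,-1),(-1,-1),(-1,1))]).astype(int); cv2.polylines(im,[c],True,col,1)
cv2.imwrite("pics/w25.png",cv2.resize(im[120:320,200:430],None,fx=3.3,fy=3,interpolation=cv2.INTER_CUBIC))
go(.590,.337,.12,-178)
E
```

```text
0.0953409939398857 [0.58883124 0.33662314 0.17721062] [ -90.01849746   -0.44599624 -177.865019  ]
[(array([0.5896, 0.3352, 0.0016]), 0.82)]
shift [-1.3, 58.9, -1.3] turn [0.1, 0.0, 0.3] rows>= 1.2
```

View pics/w25.png

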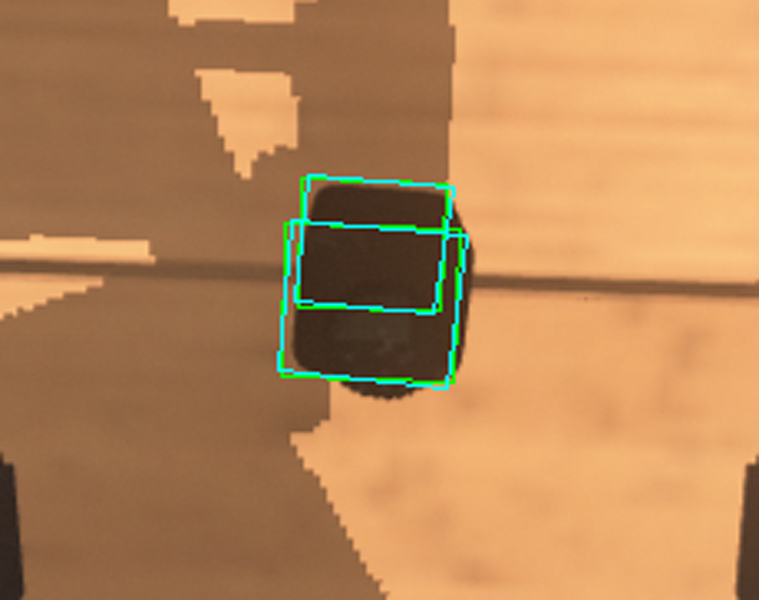

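{"method": "step_arm", "body": {"moves": [[-1,50,2,0,0,0,1],[-1,90,2,0,0,0,1],[-1,115,2,0,0,0,1],[-1,130,2,0,0,0,1],[-1,140,2,0,0,0,1],[-1,142,2,0,0,0,1],[-1,142,2,0,0,0,1]]}}

```text
time_s: 30.35
position: [0.5902, 0.3338, 0.0382]
eef_rot: [-90.1, -0.2, -178.0]
wrist_force: [-0.2, -0.3, -0.5]
opening: 0.0953
```

```bash
python3 - <<'E'
from h import *
s=bot.observe(); im=eyes.camera("wrist"); print(s["opening"],s["position"],s["eef_rot"],s["wrist_force"])
cv2.imwrite("pics/w26.png",im)
im=eyes.camera("scene"); cv2.imwrite("pics/s26.png",cv2.resize(im[200:380,100:280],None,fx=3.3,fy=3.3,interpolation=cv2.INTER_CUBIC))
E
```

```text
0.0953338198808416 [0.59019401 0.33384324 0.03820764] [ -90.11656995   -0.21826269 -177.98209294] [-0.21202407 -0.26562165 -0.53692929]
```

View pics/w26.png

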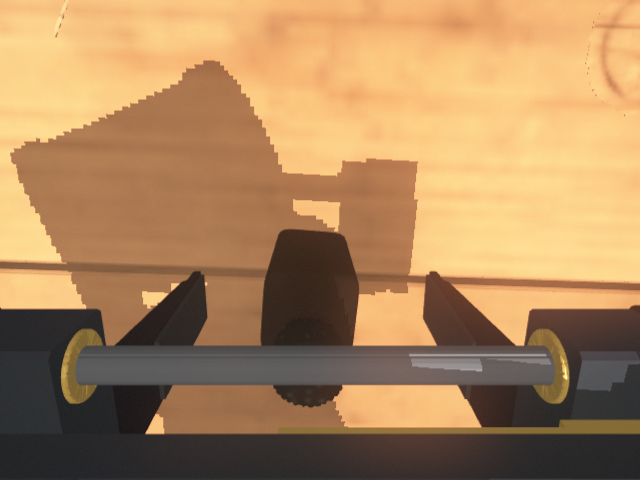

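View pics/s26.png

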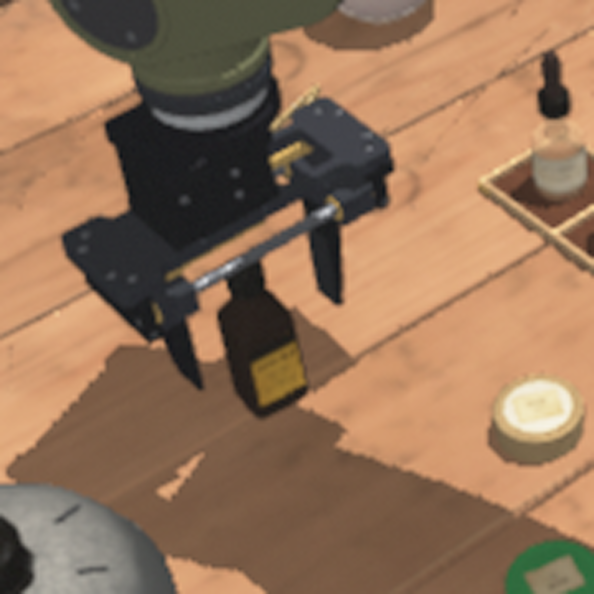

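{"method": "step_arm", "body": {"moves": [[0,6,0,0,0,0,1],[0,10,0,0,0,0,1],[0,10,0,0,0,0,0],[0,10,0,0,0,0,0],[0,10,0,0,0,0,0],[0,10,0,0,0,0,0],[0,10,0,0,0,0,0],[0,10,0,0,0,0,0]], "force": 20}}

```text
time_s: 31.25
position: [0.5906, 0.3343, 0.029]
eef_rot: [-90.1, -0.1, -178.0]
wrist_force: [-0.7, -0.2, 0.3]
opening: 0.0527
```

{"method": "step_arm", "body": {"moves": [[0,0,0,0,0,0,0],[0,0,0,0,0,0,0],[0,0,0,0,0,0,0],[0,0,0,0,0,0,0]]}}

```text
time_s: 31.65
position: [0.5907, 0.3345, 0.0291]
eef_rot: [-90.2, -0.1, -178.0]
wrist_force: [-0.3, 0.3, 0.5]
opening: 0.0369
```

```bash
python3 - <<'E'
from h import *
s=bot.observe(); im=eyes.camera("wrist"); print(s["opening"],s["position"],s["eef_rot"],s["wrist_force"])
cv2.imwrite("pics/w27.png",im)
E
```

```text
0.03689845994320228 [0.59065388 0.33445033 0.02908245] [-9.01651765e+01 -1.41757927e-01 -1.77970537e+02] [-0.3435196   0.2618326   0.52688993]
```

View pics/w27.png

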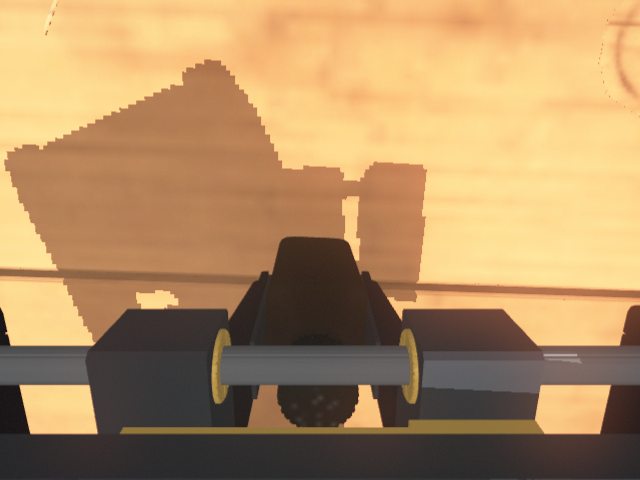

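{"method": "step_arm", "body": {"moves": [[0,-10,0,0,0,0,0],[0,-30,0,0,0,0,0],[0,-80,0,0,0,0,0],[0,-130,0,0,0,0,0],[0,-175,0,0,0,0,0],[0,-190,0,0,0,0,0],[0,-190,50,0,0,0,0],[0,-190,100,0,0,0,0]], "force": 25}}

```text
time_s: 32.5
position: [0.5943, 0.2337, 0.2188]
eef_rot: [-90.1, -0.1, -177.8]
wrist_force: [1.3, 0.1, -2.3]
opening: 0.0366
```

```bash
python3 - <<'E'
from h import *
s=bot.observe(); print(s["opening"],s["position"],s["eef_rot"],s["wrist_force"])
go(.6043,-.1008,.21,-178)
im=eyes.camera("scene"); cv2.imwrite("pics/s27.png",cv2.resize(im[150:350,100:300],None,fx=3,fy=3,interpolation=cv2.INTER_CUBIC))
E
```

```text
0.036598675760666194 [0.59425323 0.23369382 0.2188012 ] [-9.01391902e+01 -1.24131279e-01 -1.77792559e+02] [ 1.28989648  0.11781544 -2.30108247]
shift [2.8, 8.0, 334.7] turn [0.1, 0.2, 0.1] rows>= 6.7
```

View pics/s27.png

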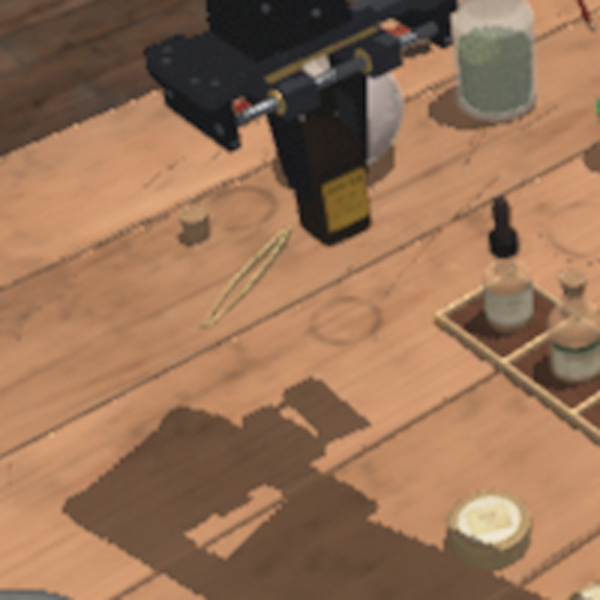

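{"method": "step_arm", "body": {"moves": [[2,0,335,0,0,0,0],[2,0,335,0,0,0,0],[2,0,335,0,0,0,0],[2,0,335,0,0,0,0],[2,0,335,0,0,0,0],[2,0,335,0,0,0,0],[2,0,335,0,0,0,0],[2,30,335,0,0,0,0]]}}

```text
time_s: 33.35
position: [0.6054, -0.1151, 0.193]
eef_rot: [-89.5, 0.2, -178.5]
wrist_force: [1.1, -0.0, -1.3]
opening: 0.0367
```

```bash
python3 - <<'E'
from h import *
s=bot.observe(); print(s["opening"],s["position"],s["eef_rot"],s["wrist_force"])
go(.6043,-.1008,.075,-178)
E
```

```text
0.03672472341785732 [ 0.60537776 -0.11513946  0.19297972] [ -89.52374178    0.19632324 -178.49183359] [ 1.1452541  -0.04804565 -1.25354305]
shift [1.1, 117.9, -15.3] turn [-0.5, -0.5, -0.2] rows>= 2.4
```

{"method": "step_arm", "body": {"moves": [[1,0,-15,-0.5,-0.5,0,0],[1,30,-15,-0.5,-0.5,0,0],[1,70,-15,-0.5,-0.5,0,0],[1,100,-15,-0.5,-0.5,0,0],[1,115,-15,-0.5,-0.5,0,0],[1,118,-15,-0.5,-0.5,0,0],[1,118,-15,-0.5,-0.5,0,0]]}}

```text
time_s: 34.05
position: [0.6049, -0.1006, 0.0757]
eef_rot: [-90.0, 0.2, -177.9]
wrist_force: [0.2, -0.1, -0.8]
opening: 0.0367
```

```bash
python3 - <<'E'
from h import *
s=bot.observe(); im=eyes.camera("wrist"); i=eyes.camera_info("wrist"); print(s["opening"],s["position"],s["eef_rot"],s["wrist_force"])
c=np.array([proj("wrist",[.6043+a,-.1008+b,.004],i) for a,b in ((.036,.036),(.036,-.036),(-.036,-.036),(-.036,.036))]).astype(int); cv2.polylines(im,[c],True,(0,255,0),1)
cv2.imwrite("pics/w28.png",im)
im=eyes.camera("scene"); cv2.imwrite("pics/s28.png",cv2.resize(im[110:310,230:430],None,fx=3,fy=3,interpolation=cv2.INTER_CUBIC))
go(.6043,-.1008,.033,-178)
E
```

```text
0.036667901188485306 [ 0.6049242  -0.10059166  0.07565863] [ -90.0197483     0.23040315 -177.94809384] [ 0.22777259 -0.09883702 -0.75583898]
shift [2.0, 44.2, -0.5] turn [-0.0, 0.0, -0.4] rows>= 0.9
```

View pics/w28.png

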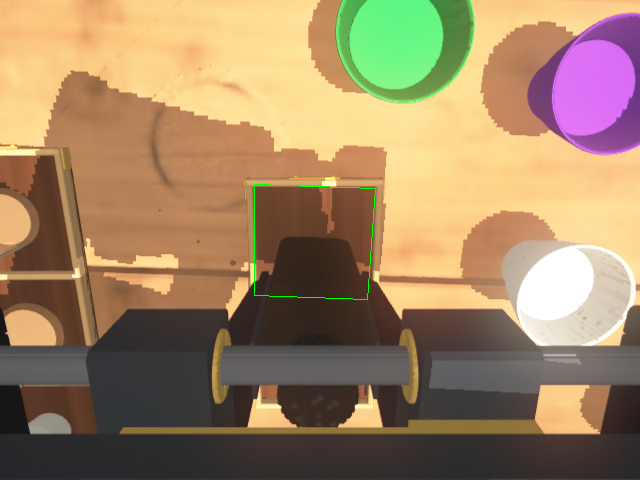

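View pics/s28.png

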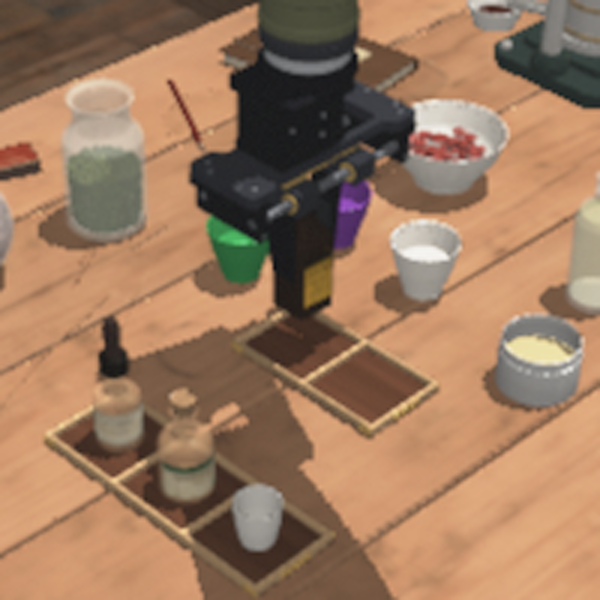

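{"method": "step_arm", "body": {"moves": [[1,20,0,0,0,0,0],[1,33,0,0,0,0,0],[1,40,0,0,0,0,0],[1,42,0,0,0,0,0],[1,43,0,0,0,0,0],[1,43,0,0,0,0,0],[1,43,0,0,0,0,0]]}}

```text
time_s: 34.85
position: [0.6058, -0.1014, 0.0349]
eef_rot: [-90.0, 0.4, -178.0]
wrist_force: [0.0, 0.5, -1.3]
opening: 0.037
```

{"method": "step_arm", "body": {"moves": [[1,2,0,0,0,0,0],[1,2,0,0,0,0,0],[1,2,0,0,0,0,0.55],[1,2,0,0,0,0,0.55],[1,2,0,0,0,0,0.55],[1,2,0,0,0,0,0.55],[1,-30,0,0,0,0,0.55],[1,-80,0,0,0,0,0.55]]}}

```text
time_s: 35.65
position: [0.6009, -0.1006, 0.1112]
eef_rot: [-90.1, -0.1, -178.0]
wrist_force: [0.5, 0.7, -0.0]
opening: 0.0523
```

{"method": "step_arm", "body": {"moves": [[0,-40,0,0,0,0,0.55],[0,-80,0,0,0,0,0.55],[0,-90,0,0,0,0,0.55]]}}

```text
time_s: 35.95
position: [0.6038, -0.1014, 0.2077]
eef_rot: [-89.9, 0.5, -178.0]
wrist_force: [0.7, -0.3, 0.6]
opening: 0.0524
```

```bash
python3 - <<'E'
from h import *
s=bot.observe(); print(s["opening"],s["position"],s["eef_rot"],s["wrist_force"])
im=eyes.camera("scene"); cv2.imwrite("pics/s29.png",cv2.resize(im[110:310,230:430],None,fx=3,fy=3,interpolation=cv2.INTER_CUBIC))
go(.451,.233,.19,-178)
E
```

```text
0.052369030730931694 [ 0.60375288 -0.10139181  0.20774471] [ -89.9403157     0.49070618 -177.96993152] [ 0.73415473 -0.31063615  0.5783189 ]
shift [140.7, 15.7, -339.5] turn [-0.0, 0.0, -0.4] rows>= 7.4
```

View pics/s29.png

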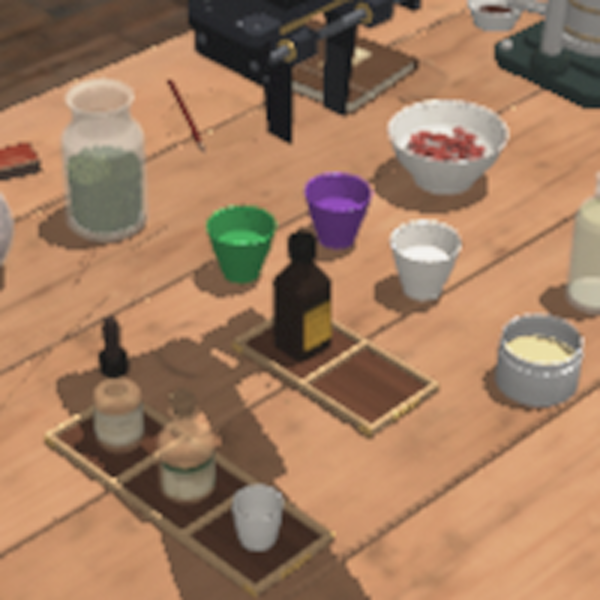

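Black bottle stands in its pocket. Now the salve tin (the larger brass one, not green).

{"method": "step_arm", "body": {"moves": [[141,0,-339,0,0,0,1],[141,0,-339,0,0,0,1],[141,0,-339,0,0,0,1],[141,0,-339,0,0,0,1],[141,0,-339,0,0,0,1],[141,0,-339,0,0,0,1],[141,0,-339,0,0,0,1],[141,0,-339,0,0,0,1]]}}

```text
time_s: 36.8
position: [0.4476, 0.2353, 0.2034]
eef_rot: [-90.0, 0.2, -177.7]
wrist_force: [-0.3, -0.4, 0.8]
opening: 0.0951
```

{"method": "step_arm", "body": {"moves": [[0,20,0,0,0,0,1],[0,50,0,0,0,0,1],[0,70,0,0,0,0,1],[0,70,0,0,0,0,1]]}}

```text
time_s: 37.2
position: [0.4443, 0.234, 0.1277]
eef_rot: [-89.8, -0.3, -177.7]
wrist_force: [0.1, 0.2, -0.5]
opening: 0.0951
```

```bash
python3 - <<'E'
from h import *
s=bot.observe(); im=eyes.camera("wrist"); i=eyes.camera_info("wrist"); print(s["opening"],s["position"],s["eef_rot"])
for n in ("salve_tin",): print([(w(r["centre"],i).round(4),r["p"]) for r in finder.spot_point(n,"wrist")[:4]])
for z in (0,.022):
    c=np.array([proj("wrist",[.451+.0275*np.cos(t),.233+.0275*np.sin(t),z],i) for t in np.linspace(0,6.28,30)]).astype(int); cv2.polylines(im,[c],True,(0,255,0),1)
cv2.imwrite("pics/w30.png",im)
go(.451,.233,.10,-178)
E
```

```text
0.09514842770190417 [0.44427727 0.23397577 0.12769017] [ -89.75561177   -0.31108367 -177.70998751]
[(array([0.4554, 0.2312, 0.0024]), 0.92), (array([ 0.3459,  0.3014, -0.0032]), 0.73), (array([0.3495, 0.2251, 0.0026]), 0.56)]
shift [-3.7, 32.2, 2.0] turn [-0.1, 0.3, -0.1] rows>= 0.6
```

View pics/w30.png

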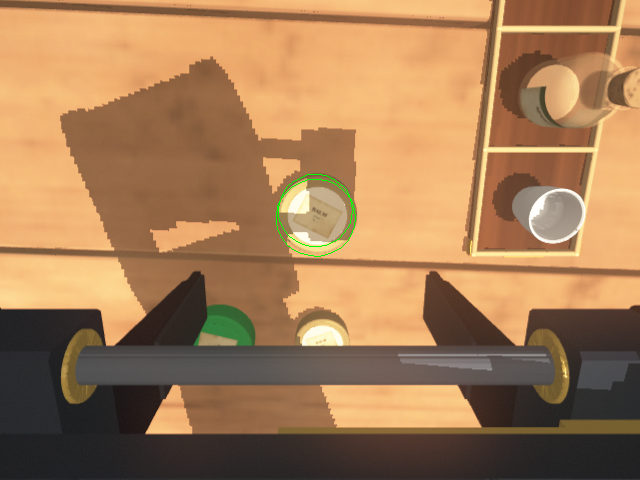

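{"method": "step_arm", "body": {"moves": [[-4,45,1,0,0,0,1],[-5,80,1,0,0,0,1],[-5,100,1,0,0,0,1],[-5,110,1,0,0,0,1],[-5,115,1,0,0,0,1],[-5,116,1,0,0,0,1],[-5,116,1,0,0,0,1]]}}

```text
time_s: 38.0
position: [0.4537, 0.2344, 0.0177]
eef_rot: [-90.0, 0.2, -177.7]
wrist_force: [-0.5, -0.4, 0.5]
opening: 0.0951
```

```bash
python3 - <<'E'
from h import *
s=bot.observe(); im=eyes.camera("wrist"); i=eyes.camera_info("wrist"); print(s["opening"],s["position"],s["eef_rot"],s["wrist_force"])
cv2.imwrite("pics/w31.png",im)
im=eyes.camera("scene"); im=cv2.resize(im[240:380,190:330],None,fx=4.3,fy=4.3,interpolation=cv2.INTER_CUBIC)
P=lambda X:((proj("scene",X)-[190,240])*4.3+1.65).astype(int)
R=Ro.from_euler("xyz",s["eef_rot"],degrees=True); h=s["opening"]/2
for z,col in ((0,(255,0,0)),(-.01,(255,0,255))): 
  for a in (1,-1):
    p=np.array([P(s["position"]+R.apply([q*.01,z,a*b])) for q,b in ((-1,h),(-1,h+.012),(1,h+.012),(1,h))]); cv2.polylines(im,[p],True,col,1)
cv2.imwrite("pics/s31.png",im)
go(.451,.233,.0,-178)
E
```

```text
0.09505070035334977 [0.45365713 0.2344275  0.01768511] [ -89.95131395    0.24577365 -177.73122383] [-0.5064639  -0.36989268  0.47420776]
shift [2.7, 17.7, 1.3] turn [-0.0, 0.3, -0.2] rows>= 0.4
```

View pics/w31.png

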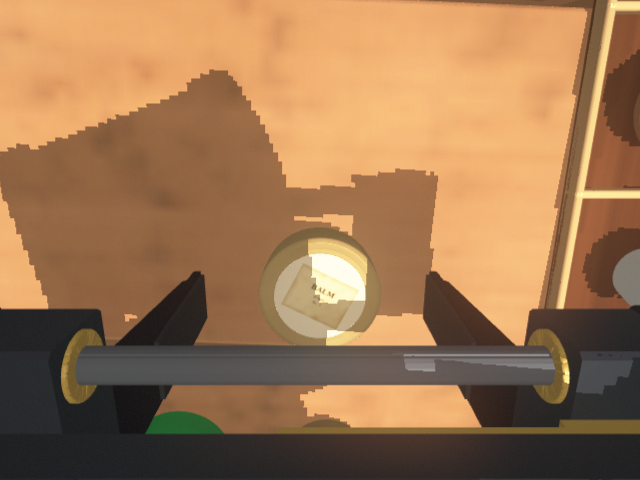

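View pics/s31.png

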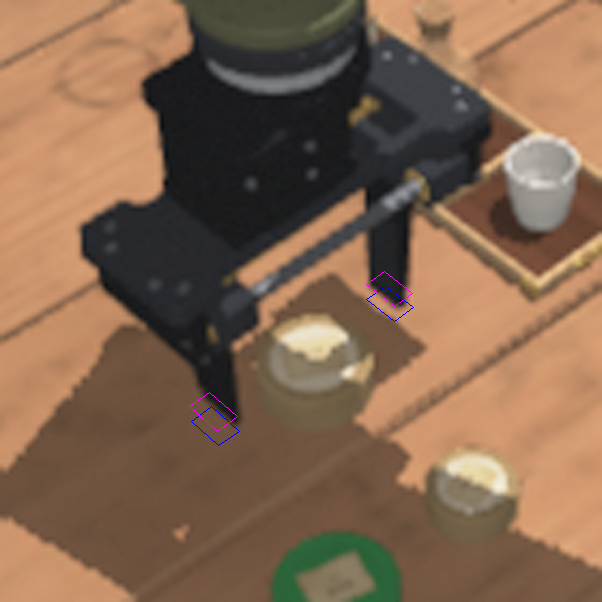

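{"method": "step_arm", "body": {"moves": [[2,8,0,0,0,0,1],[2,13,0,0,0,0,1],[2,15,0,0,0,0,1],[2,16,0,0,0,0,1],[2,16,0,0,0,0,1]]}}

```text
time_s: 38.6
position: [0.4514, 0.2342, 0.0013]
eef_rot: [-89.9, 0.2, -177.7]
wrist_force: [-0.7, 0.5, 1.1]
opening: 0.0947
```

```bash
python3 - <<'E'
from h import *
s=bot.observe(); print(s["opening"],s["position"],s["eef_rot"],s["wrist_force"])
im=eyes.camera("scene"); im=cv2.resize(im[240:380,190:330],None,fx=4.3,fy=4.3,interpolation=cv2.INTER_CUBIC)
P=lambda X:((proj("scene",X)-[190,240])*4.3+1.65).astype(int)
R=Ro.from_euler("xyz",s["eef_rot"],degrees=True); h=s["opening"]/2
for z,col in ((-.008,(255,0,255)),): 
  for a in (1,-1):
    p=np.array([P(s["position"]+R.apply([q*.01,z,a*b])) for q,b in ((-1,h),(-1,h+.012),(1,h+.012),(1,h))]); cv2.polylines(im,[p],True,col,1)
cv2.imwrite("pics/s32.png",im)
E
```

```text
0.09468869431224128 [0.45142316 0.23423845 0.00134162] [ -89.94228999    0.21608217 -177.72992819] [-0.69269933  0.4576671   1.1389889 ]
```

View pics/s32.png

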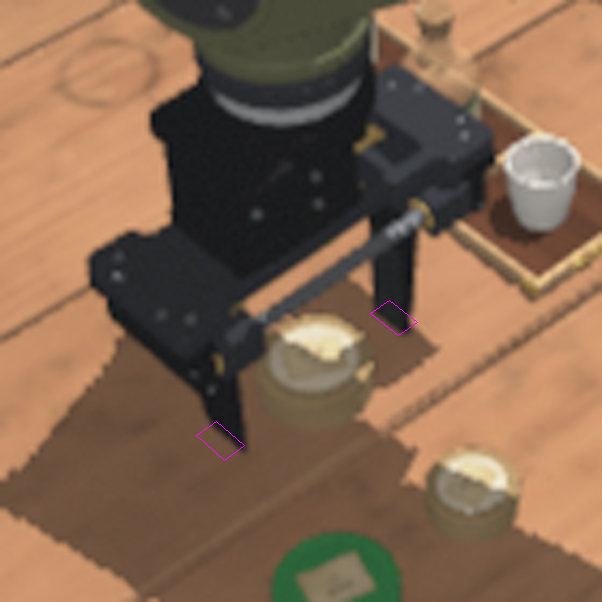

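{"method": "step_arm", "body": {"moves": [[0,0,0,0,0,0,0],[0,0,0,0,0,0,0],[0,0,0,0,0,0,0],[0,0,0,0,0,0,0],[0,0,0,0,0,0,0],[0,0,0,0,0,0,0],[0,0,0,0,0,0,0]], "force": 20}}

```text
time_s: 39.35
position: [0.4516, 0.2343, 0.0016]
eef_rot: [-89.9, 0.2, -177.7]
wrist_force: [-0.3, 0.6, 0.8]
opening: 0.0535
```

{"method": "step_arm", "body": {"moves": [[0,-5,0,0,0,0,0],[0,-15,0,0,0,0,0],[0,-30,0,0,0,0,0],[0,-30,0,0,0,0,0]]}}

```text
time_s: 39.75
position: [0.4538, 0.2353, 0.0349]
eef_rot: [-90.1, 0.6, -177.7]
wrist_force: [-0.2, 1.3, 0.3]
opening: 0.0535
```

```bash
python3 - <<'E'
from h import *
s=bot.observe(); print(s["opening"],s["position"],s["eef_rot"],s["wrist_force"])
im=eyes.camera("scene"); cv2.imwrite("pics/s33.png",cv2.resize(im[240:380,190:330],None,fx=4.3,fy=4.3,interpolation=cv2.INTER_CUBIC))
im=eyes.camera("wrist"); cv2.imwrite("pics/w33.png",im)
E
```

```text
0.05354758349231069 [0.4537579  0.23526296 0.03490672] [ -90.05784402    0.55327758 -177.7269335 ] [-0.24203392  1.293679    0.33038499]
```

View pics/s33.png

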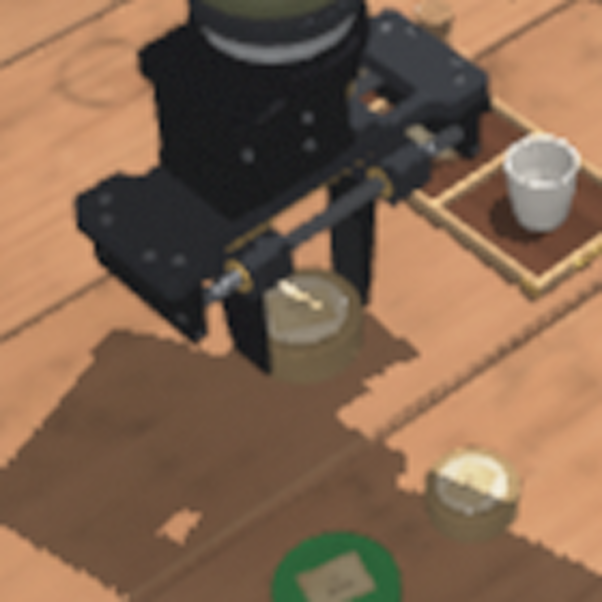

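View pics/w33.png

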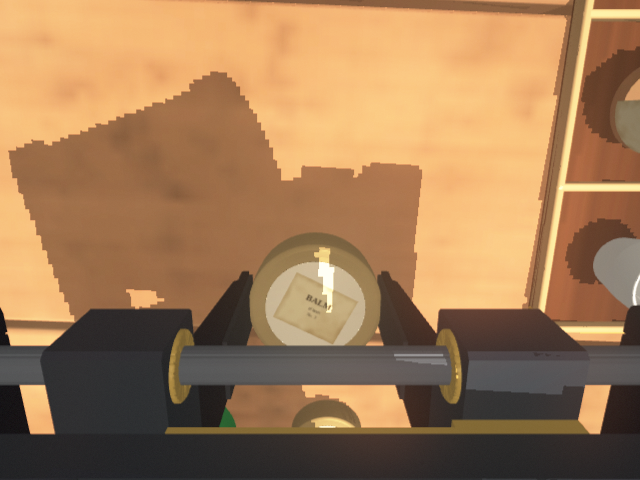

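{"method": "step_arm", "body": {"moves": [[0,-45,0,0,0,0,0],[0,-90,0,0,0,0,0],[0,-135,0,0,0,0,0],[0,-150,0,0,0,0,0],[-10,-150,40,0,0,0,0],[-20,-150,85,0,0,0,0],[-35,-150,130,0,0,0,0],[-45,-150,175,0,0,0,0]], "force": 22}}

```text
time_s: 40.65
position: [0.5029, 0.06, 0.1818]
eef_rot: [-90.0, 0.3, -177.7]
wrist_force: [0.4, 0.5, -1.0]
opening: 0.0535
```

```bash
python3 - <<'E'
from h import *
s=bot.observe(); print(s["opening"],s["position"],s["eef_rot"])
go(.5284,-.104,.18,-178)
E
```

```text
0.0534502210860423 [0.50294703 0.05995292 0.18178604] [ -89.99416578    0.27986126 -177.69574645]
shift [-18.8, 1.9, 164.8] turn [-0.0, 0.3, -0.3] rows>= 3.3
```

{"method": "step_arm", "body": {"moves": [[-9,0,50,0,0,0,0],[-14,0,100,0,0,0,0],[-19,0,145,0,0,0,0],[-19,0,164,0,0,0,0],[-19,30,164,0,0,0,0],[-19,75,164,0,0,0,0],[-19,115,164,0,0,0,0],[-19,135,164,0,0,0,0]]}}

```text
time_s: 41.45
position: [0.5252, -0.1022, 0.041]
eef_rot: [-90.2, -0.2, -177.7]
wrist_force: [-1.2, 0.0, -0.9]
opening: 0.0536
```

```bash
python3 - <<'E'
from h import *
s=bot.observe(); im=eyes.camera("wrist"); i=eyes.camera_info("wrist"); print(s["opening"],s["position"],s["eef_rot"],s["wrist_force"])
c=np.array([proj("wrist",[.5284+a,-.104+b,.004],i) for a,b in ((.036,.036),(.036,-.036),(-.036,-.036),(-.036,.036))]).astype(int); cv2.polylines(im,[c],True,(0,255,0),1)
cv2.imwrite("pics/w34.png",im)
im=eyes.camera("scene"); cv2.imwrite("pics/s34.png",cv2.resize(im[150:290,280:420],None,fx=4.3,fy=4.3,interpolation=cv2.INTER_CUBIC))
go(.5284,-.104,.0055,-178)
E
```

```text
0.05362555539453818 [ 0.52515037 -0.10215074  0.0410296 ] [ -90.15876311   -0.20344191 -177.71764343] [-1.22272894  0.02256089 -0.89902056]
shift [-3.8, 35.7, 2.3] turn [0.2, 0.3, 0.3] rows>= 0.7
```

View pics/w34.png

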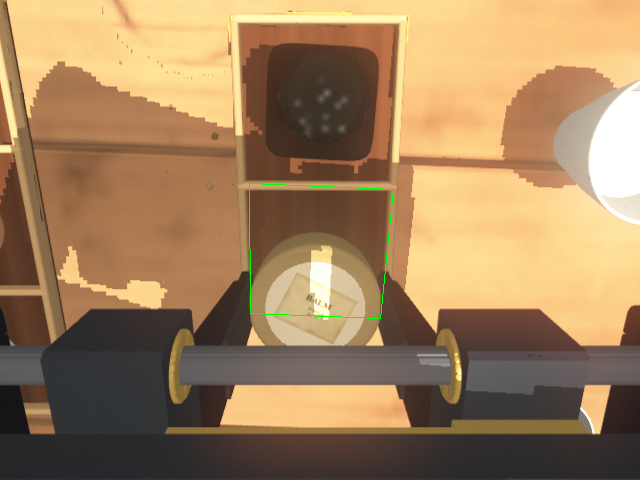

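View pics/s34.png

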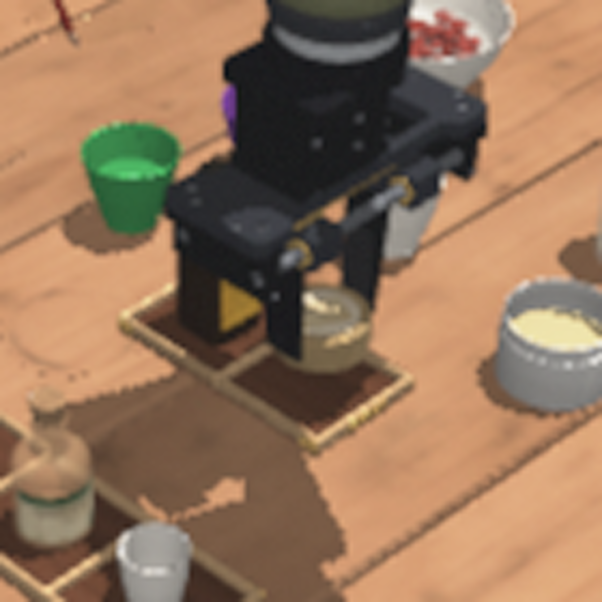

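{"method": "step_arm", "body": {"moves": [[-2,15,1,0,0,0,0],[-2,26,1,0,0,0,0],[-2,32,1,0,0,0,0],[-2,34,1,0,0,0,0],[-2,35,1,0,0,0,0],[-2,35,1,0,0,0,0]]}}

```text
time_s: 42.15
position: [0.5272, -0.1029, 0.007]
eef_rot: [-90.2, -0.2, -177.7]
wrist_force: [0.5, 0.7, 0.0]
opening: 0.0535
```

```bash
python3 - <<'E'
from h import *
s=bot.observe(); im=eyes.camera("wrist"); print(s["opening"],s["position"],s["eef_rot"],s["wrist_force"])
cv2.imwrite("pics/w35.png",im)
im=eyes.camera("scene"); cv2.imwrite("pics/s35.png",cv2.resize(im[150:290,280:420],None,fx=4.3,fy=4.3,interpolation=cv2.INTER_CUBIC))
E
```

```text
0.05346343054524137 [ 0.52720693 -0.10285332  0.00700427] [ -90.17073321   -0.233586   -177.69844294] [4.64222998e-01 7.36006567e-01 4.34320940e-04]
```

View pics/w35.png

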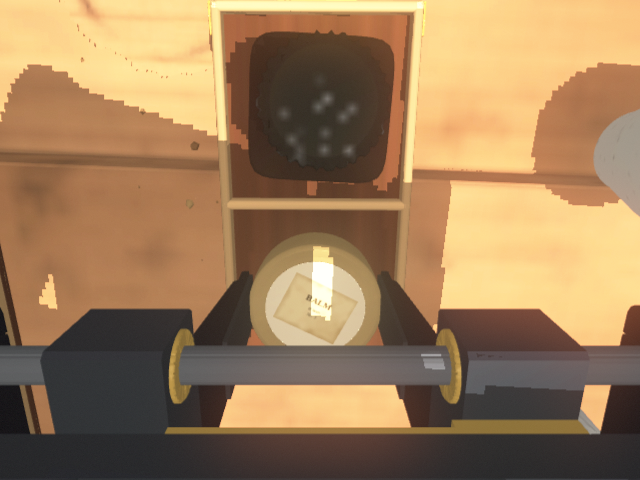

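View pics/s35.png

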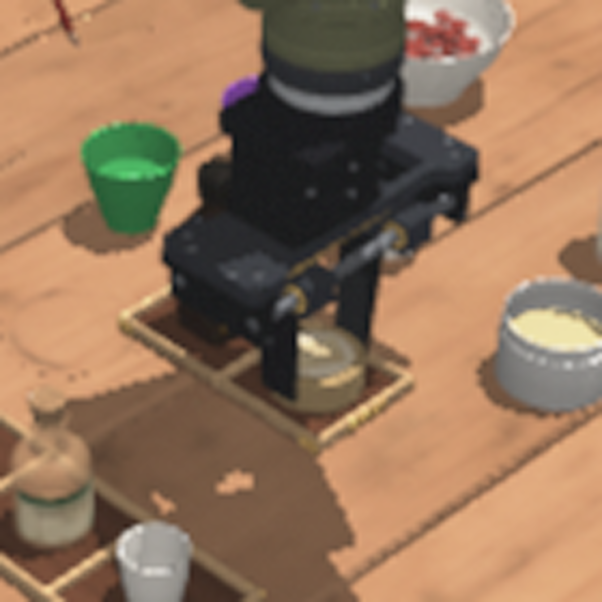

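{"method": "step_arm", "body": {"moves": [[-2,1,0,0,0,0,0],[-2,1.5,0,0,0,0,0],[-2,1.5,0,0,0,0,0],[-2,1.5,0,0,0,0,0]]}}

```text
time_s: 42.65
position: [0.5294, -0.1028, 0.0057]
eef_rot: [-90.2, -0.2, -177.7]
wrist_force: [0.9, 0.5, 0.7]
opening: 0.0535
```

{"method": "step_arm", "body": {"moves": [[0,0,0,0,0,0,0.75],[0,0,0,0,0,0,0.75],[0,0,0,0,0,0,0.75],[0,0,0,0,0,0,0.75],[0,-20,0,0,0,0,0.75],[0,-60,0,0,0,0,0.75],[0,-110,0,0,0,0,0.75],[0,-160,0,0,0,0,0.75]]}}

```text
time_s: 43.45
position: [0.5292, -0.1031, 0.1667]
eef_rot: [-90.2, -0.3, -177.7]
wrist_force: [0.6, 0.3, 0.3]
opening: 0.0712
```

{"method": "step_arm", "body": {"moves": [[0,-40,0,0,0,0,0.75],[60,-60,0,0,0,0,0.75],[100,-60,0,0,0,0,0.75],[100,-60,0,0,0,0,0.75],[100,-60,0,0,0,0,0.75]]}}

```text
time_s: 43.95
position: [0.4291, -0.1073, 0.2277]
eef_rot: [-90.1, -0.2, -177.7]
wrist_force: [0.5, -0.2, 0.1]
opening: 0.071
```

```bash
python3 - <<'E'
from h import *
s=bot.observe(); print(s["time_s"],s["opening"],s["position"],s["eef_rot"],s["wrist_force"])
im=eyes.camera("wrist"); cv2.imwrite("pics/w36.png",im)
im=eyes.camera("scene"); cv2.imwrite("pics/s36.png",cv2.resize(im[120:360,190:470],None,fx=2.8,fy=2.5,interpolation=cv2.INTER_CUBIC))
names="dropper_bottle corked_bottle crucible salve_tin black_bottle steel_tin cup oil_bottle".split()
i=eyes.camera_info("scene")
for n in names: print(n,[(np.round(w(r["centre"],i),3).tolist(),round(r["p"],2)) for r in finder.spot_point(n,"scene")[:3]])
im=eyes.camera("top"); cv2.imwrite("pics/t36.png",cv2.resize(im[180:350,140:500],None,fx=2.2,fy=2.2,interpolation=cv2.INTER_CUBIC))
E
```

```text
43.95 0.07101442293255893 [ 0.42907748 -0.10731483  0.22773129] [-9.01459492e+01 -1.68245300e-01 -1.77749914e+02] [ 0.45573375 -0.16544237  0.13156313]
dropper_bottle []
corked_bottle [([0.538, 0.078, 0.006], 0.55)]
crucible [([0.462, 0.077, 0.007], 0.67)]
salve_tin [([0.53, -0.104, 0.007], 0.82), ([0.351, 0.224, 0.002], 0.71), ([0.346, 0.304, 0.003], 0.58)]
black_bottle [([0.599, -0.1, 0.004], 0.97)]
steel_tin [([0.442, -0.212, -0.001], 0.67)]
cup [([0.697, -0.235, 0.003], 0.87), ([0.593, -0.238, 0.0], 0.81), ([0.716, -0.137, 0.004], 0.76)]
oil_bottle [([0.483, -0.338, 0.002], 0.6)]
```

View pics/s36.png

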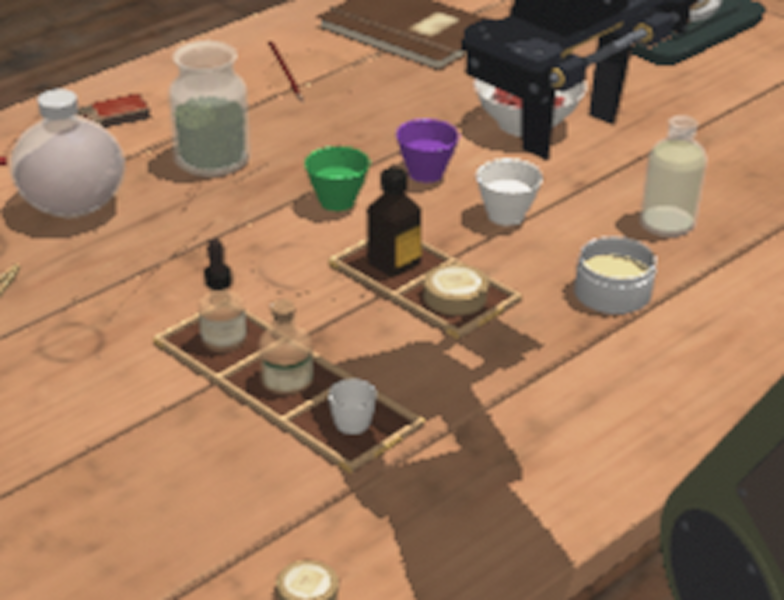

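View pics/w36.png

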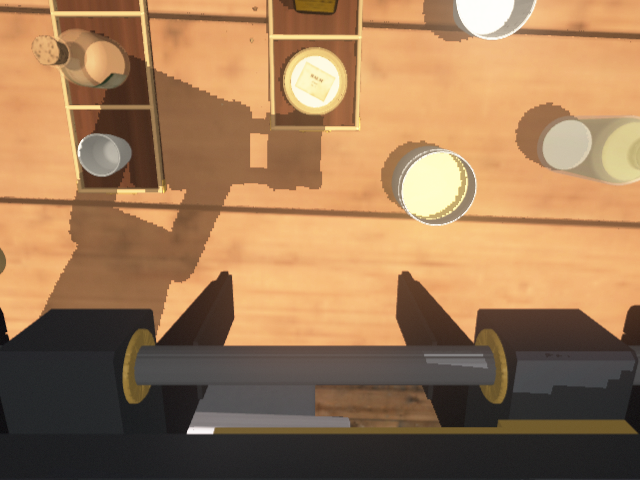

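View pics/t36.png

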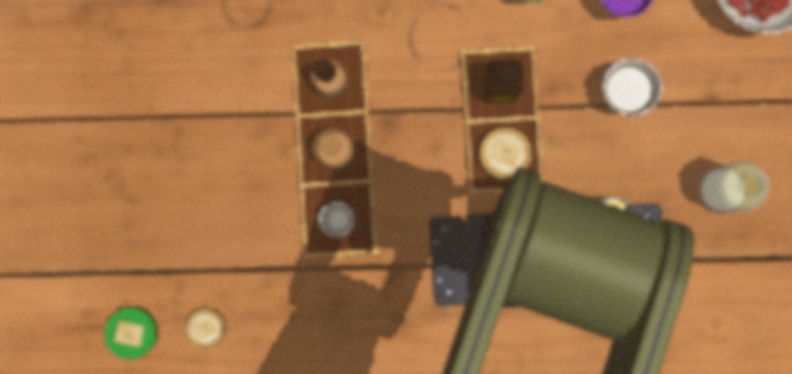

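```bash
python3 - <<'E'
from h import *
print(workorder.finish_job(), bot.observe()["time_s"])
E
```

```text
the job is handed in; nothing more can be done
the job is handed in; nothing more can be done
```

Both kits are made up, and I handed the job in at about 44–46 s of the 134 s allowed.

- **Long tray, far to near:** the dropper bottle, the corked bottle and the crucible, one in each pocket.
- **Short tray, far to near:** the black bottle and the salve tin. I took the larger brass tin and left the green and small ones.

**Last checks:** the scene, top and wrist pictures show all five things upright in their pockets, with the gripper well clear. The steel tin, cup and oil bottle are where they started, within the network's few millimetres. The wrist force never read more than about 2.5 N in any of the readings I took.

**What failed or disagreed:**
- The fingertips really stood about 23 mm higher than the reported pose and tip reach say. My first close on the dropper bottle was above its body and shut to 22 mm. I opened, went lower and gripped the body, then allowed for the offset in every later grasp. I took the offset from the pictures and did not check it by touching the table.
- In the final scene picture the network did not find the dropper bottle. It shows upright in the far pocket in the scene and top pictures.
- The first position estimates for the dropper bottle differed by about 7 mm between the wrist camera and the fixed cameras.

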